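# Charge the crucible and slide it home

### The job

Take the hand scoop, scoop all three silver nuggets out of the tray and tip them gently into the crucible from just above its rim, without fingering the nuggets; set the scoop back down flat on the bench. Then push the loaded crucible carriage smoothly along its slide until it is fully home against the stop under the heater head, without bumping the heater head or disturbing the other things on the bench.

Things in the scene. Friction and masses are not known exactly. Their poses are not given: they have to be found in the camera images.
- tray: Fixed aluminium tray, 200 mm long (x) by 70 mm, left or right of the centre line, x away from the robot (up to 0.2 rad askew). Origin: centre of underside. Flat floor 12 mm above the bench, 60 mm wide between 5 mm side walls with tops at 40 mm. Near end (x = -100 mm) open, far end closed by an upright wall. The nuggets start on its floor at x = 0 to 72 mm.
- tray_end (a point): Foot of the tray's far wall, mid-width on the floor, at x = +95 mm in the tray's frame (inner face). The wall is 28 mm high above the floor.
- scoop: Loose hand scoop, about 120 g, on the bench. Origin: centre of the pan's underside. Steel pan x -30 to +30 mm, 53 mm wide, 2 mm floor; 25 mm high walls at the back (x -30) and sides (x -30 to +10), 47 to 50 mm clear inside; front (+x) open, lip a plain 2 mm edge. Behind it an upright flat wooden grip, 14 mm thick (y), x -61 to -35 mm, z 22 to 82 mm. Starts up to 0.5 rad askew.
- scoop_grip (a point): On the scoop's grip, where to pinch it across its 14 mm thickness: (-48, 0, 60) mm in the scoop's frame, 22 mm below the grip's top.
- scoop_lip (a point): Middle of the scoop's front lip, on its underside: (30, 0, 0) mm in the scoop's frame.
- slide: Fixed crucible slide, left or right of the centre line: grey base 270 mm long (x) by 110 mm, 12 mm thick, two rods, end blocks at x = +-128 mm (25 mm high) and a carriage that runs along x. Origin: centre of underside; x points from the loading end (near the robot) to the heater end, up to 0.2 rad askew.
- heater: Fixed grey heater head over the slide's far part, same origin and axes as the slide: flat block, x +8 to +116 mm, 200 mm wide, underside 112 mm and top 145 mm above the bench, on posts 16 mm thick at y = +-90 mm, x 40 to 80 mm. The crucible passes under it. A gripper pointing straight down hits it when the carriage is home: lean back towards the robot by 25 to 40 degrees.
- carriage (a joint): Travel of the carriage along the slide's +x (m): 0 at the loading end, 0.11 against the end stop under the heater. It starts between 0 and 0.03. Stiff: about 2.5 N of friction plus 8 N per m/s; it stays where it is left. The carriage plate is 130 mm long, 80 mm wide, its top 32 mm above the bench.
- crucible_floor (a point): Centre of the inner floor of the white crucible on the carriage, 38 mm above the bench, at x = -60 mm + travel on the slide's x axis. The crucible is an open round cup, 45 mm high with 4 mm wall; 60 mm across inside at the floor, 82 mm at the rim. z up, x along the slide.
- crucible_rim (a point): Centre of the crucible's mouth, 77 mm above the bench.
- push_plate (a point): Middle of the near (-x) face of the upright push plate on the carriage, 65 mm before the crucible's centre (slide x = -125 mm + travel): plate 6 mm thick, 34 mm wide (y), 32 to 64 mm above the bench; this point is at 48 mm. Push here, along the slide's x.
- nugget0: Silver casting nugget, about 30 g: a pebble with flat top and base and rims bevelled 4 mm at 45 degrees, eight-sided, 16 mm across, 13 mm high. Smooth: it slides on metal tilted about 10 degrees. Origin: its middle. Loose on the tray floor.
- nugget1: Silver casting nugget, about 30 g: a pebble with flat top and base and rims bevelled 4 mm at 45 degrees, round, 16 mm across, 13 mm high. Smooth: it slides on metal tilted about 10 degrees. Origin: its middle. Loose on the tray floor.
- nugget2: Silver casting nugget, about 30 g: a pebble with flat top and base and rims bevelled 4 mm at 45 degrees, six-sided, 15 mm across, 13 mm high. Smooth: it slides on metal tilted about 10 degrees. Origin: its middle. Loose on the tray floor.
- bench_block: Bystander: steel bench block 60 x 60 x 25 mm, between tray and slide, farther out than the scoop. Origin: centre of its underside.
- carton: Bystander: green carton 65 x 45 x 35 mm, towards the robot. Origin: centre of its underside.
- stone_box: Bystander: clear plastic box with white lid, 79 x 54 x 34 mm, towards the robot. Origin: centre of its underside.
- file: Bystander: flat file with wooden handle, 230 mm long (x from -115 to +115 mm), 24 mm wide, 18 mm high, at the left. Origin: centre of its underside.
- blower: Bystander: dark rubber blower bulb standing upright with its nozzle up, 62 mm across, 88 mm high, at the right. Origin: centre of its underside.
- ring_clamp: Bystander: wooden ring clamp lying across, 150 mm long (y), 30 mm wide, 24 mm high, far beyond the bench block. Origin: centre of its underside.
There are look-alikes about, which are no part of the job. Leave any yellow look-alike of the scoop alone.

How it is judged:
On the way, in this order (a step that is already met when the one before it is completed fails the run):
1. all three nuggets lie in the crucible, the carriage not yet under the heater (travel under 60 mm) (horizontal distance between each of nugget0, nugget1, nugget2 and crucible_floor below 0.038 m and z of nugget0 in the frame of crucible_floor between 0 and 0.036 m and z of nugget1 in the frame of crucible_floor between 0 and 0.036 m and z of nugget2 in the frame of crucible_floor between 0 and 0.036 m and value of joint carriage below 0.06 m), for 0.2 s.
2. the scoop stands flat on the bench again, let go (angle between scoop's own z axis and vertical below 0.15 rad and height (world z) of scoop between -0.004 and 0.006 m and linear speed of scoop below 0.02 m/s and contact force between the fingers and scoop below 0.1 N), for 0.2 s.
3. the carriage is home against its stop (value of joint carriage above 0.106 m), for 0.2 s.
At the end, for the whole second after the job is handed in: All three nuggets at rest inside the crucible (middle within 38 mm of its axis, under 36 mm above its inner floor); carriage still and within 4 mm of its stop (travel over 106 mm); scoop at rest flat on the bench top itself (underside within 6 mm, tilt under 0.15 rad) (horizontal distance between each of nugget0, nugget1, nugget2 and crucible_floor below 0.038 m and z of nugget0 in the frame of crucible_floor between 0 and 0.036 m and z of nugget1 in the frame of crucible_floor between 0 and 0.036 m and z of nugget2 in the frame of crucible_floor between 0 and 0.036 m and angle between scoop's own z axis and vertical below 0.15 rad and height (world z) of scoop between -0.004 and 0.006 m and linear speed of each of nugget0, nugget1, nugget2, scoop below 0.03 m/s and value of joint carriage above 0.106 m and velocity of joint carriage below 0.01 m/s); the robot touches nothing.
It fails at once if a finger touches an nugget (over 0.5 N) (contact force between the fingers and nugget0 above 0.5 N or contact force between the fingers and nugget1 above 0.5 N or contact force between the fingers and nugget2 above 0.5 N).
It fails at once if an nugget moves faster than 1.7 m/s (thrown, or dropped from a height) (linear speed of any of nugget0, nugget1, nugget2 above 1.7 m/s).
It fails at once if the carriage is slammed (faster than 0.35 m/s) (velocity of joint carriage above 0.35 m/s).
It fails at once if the heater head is bumped with over 8 N (contact force between any of the arm, the fingers, scoop and heater above 8 N).
It fails at once if a bystander is moved more than 25 mm (distance of any of bench_block, carton, stone_box, file, blower, ring_clamp from where it was at the start of the episode above 0.025 m).
It also fails if it takes over 72 s, if anything falls off the work surface, if the arm or the gripper's body presses on something with over 40 N, if the wrist force passes 120 N, or if a joint passes its speed limit or range.

### The arm

A 7-joint arm with a two-finger parallel gripper is mounted at the origin on the work surface. World frame = base frame: x ahead of the robot, y to its left, z up, the work surface at z = 0. Lengths are in m, angles in rad, forces in N, time in s.
With the tool pointing down it reaches from about 0.425 to 0.875 m from the base axis. Payload 8.4 kg.
Tool frame: the origin (TCP) lies on the centre line of the jaws, within the pads' length; the fingertips stand 19 mm ahead of it and the grasp point (between the pads) is the TCP (ctrl.nose_length is the z of the fingertips in the tool frame, in m); z points along the fingers, y is the line along which they close (so a half turn about z gives the same grasp; the last joint's range is limited). The gripper opens to 87 mm and grips with 3 to 60 N. Pads are 19 mm wide; open, the fingers measure 117 mm over their backs; the gripper's body (75 mm by 190 mm) begins 51 mm behind the grasp point.
Start: joints at [1.151, 0.333, 0.04, 1.465, -0.013, 1.343, -0.059], TCP at [0.205, -0.617, 0.242] pointing down, gripper open.
Joint ranges: [-2.58, 2.58], [-0.38, 2.09], [-1.3, 1.39], [0.25, 2.4], [-1.5, 4.64], [0.08, 2.09], [-2.65, 2.65]. Speed limits (rad/s): [2.22, 2.22, 2.79, 2.79, 3.14, 3.14, 3.14].

### API

Orientations are given as a unit quaternion [w, x, y, z].
In Python, from bench import ctrl gives the robot as it stands.
- The arm moves only by the tool move_arm, never from a script. Its argument "motion" is text: rows parted by semicolons, each of 4 numbers parted by spaces: the shift along the tool's x, y, z in cm, then the turn about the tool's z in rad. A call has 1 to 12 rows; each row shifts and turns the commanded pose from where the row before left it, along the tool's axes as they then stand; what a row does not reach is not made up. A row lasts 1/12 s, in which the tool goes at most 41.7 mm and 7.16 degrees, less where a joint would pass 70% of its speed; a pose out of reach is approached as far as the arm can. A call is refused whole if a number of a shift passes 4.17 or a number of a turn 0.125, either way. A call with a gripper value outside its range is refused whole. "fingers" is the finger opening in cm, from 0 to 8.7, set as the call begins (left out, the last holds). The fingers move at their own pace and stop on an object; the grip force is fixed at half the most. Time passes only in rows, so rows that do not move let the fingers close. It gives the time, the measured TCP pose, the force, the opening and the grip force at its end, in the units of the state.
- ctrl.get_obs(): the state, without advancing time (a new reading comes with each control period).
- ctrl.snapshot(name): name is "scene" or "side" or "wrist"; returns the picture (420x560x3 uint8, blue, green, red); there is no depth.
- ctrl.camera_params(name): a dict with "fx", "fy", "cx", "cy" (pixels), "k1" (the pictures are not rectified: a ray, as slopes to the right and down, at radius r is drawn at 1 + k1 r^2 times it, then the intrinsics apply), "view" (4x4, takes a point from world to camera coordinates). Camera axes: x right, y down, z forward; pixel columns grow to the right and rows downward; lengths in m; the calibration is good to about 2 mm. A picture is of the moment at which its call begins: read the wrist's pose just before it. camera_params takes no time and is no camera call; for the wrist camera it gives the pose at the moment of the call.
- ctrl.job_done(): hands the job in; it is judged then, once.
Trained networks look in the newest picture that a camera, given by its name, has taken for a name from the list of things; names that differ only in an ending like _2 or _b are one class to them, and where a whole thing is asked for, a point or a joint stands for the part that bears it (a point fixed in the world has none). Each returns a list of dicts, best first, with "confidence" (0 to 1); they miss things now and then, are a little off and sometimes report something else, mostly with a low value. They report only what shows in the picture. A call takes as long as a camera call. They do not tell look-alikes from the thing itself.
- ctrl.spot_in(label, camera): "position" ([column, row] in pixels, amid what is visible of it).
The state is a dict: "t": time; "joint_positions": joint angles; "joint_velocities": joint speeds; "effort": joint torques, N m; "tool_pos": TCP position; "tcp_rot": TCP orientation; "ft_force": force on the tool from outside, world axes, zero at the start; "ft_torque": the same for the moment, N m; "grip_width": finger opening in m; "grip_force": force on a finger pad.
Only numpy, scipy, OpenCV 4.12 (cv2) and the standard library are available. Lean on these libraries where they do the work, as an engineer would, in place of code of your own. Each camera call takes 0.05 s, during which the arm holds its last target. There are 200 camera calls.

## Working session

There is one attempt and no reset: what is moved stays moved. The work goes in short steps, Python scripts to look and compute and a tool call to move; the robot and the scene stay as the last step left them, time stands still between calls to the robot, and variables do not carry over. Pictures are saved under pics/ and viewed, at most 10 in all, crops included, and the job is handed in when it is done.

Besides the shell and the picture viewer there is one more tool, called after "Request:" by a JSON object that holds its "api" and its "payload". move_arm: Moves the arm, as the interface text tells. Its arguments: {"type":"object","properties":{"motion":{"type":"string"},"fingers":{"type":"number"}},"required":["motion"]}

```bash
mkdir -p pics; cat > h.py <<'E'
from bench import ctrl
import numpy as np, cv2
from scipy.spatial.transform import Rotation as R
def ray(cam,px,P=None):
    P=P or ctrl.camera_params(cam)
    x=(px[0]-P["cx"])/P["fx"]; y=(px[1]-P["cy"])/P["fy"]
    u,v=x,y
    for _ in range(30):
        s=1+P["k1"]*(u*u+v*v); u,v=x/s,y/s
    V=np.array(P["view"]); Rm=V[:3,:3]; o=-Rm.T@V[:3,3]
    return o,Rm.T@np.array([u,v,1.])
def atz(cam,px,z,P=None):
    o,d=ray(cam,px,P); return o+d*(z-o[2])/d[2]
def proj(cam,p,P=None):
    P=P or ctrl.camera_params(cam)
    V=np.array(P["view"]); c=V[:3,:3]@np.array(p)+V[:3,3]
    u,v=c[0]/c[2],c[1]/c[2]; s=1+P["k1"]*(u*u+v*v)
    return np.array([P["fx"]*u*s+P["cx"],P["fy"]*v*s+P["cy"]])
def tri(a,b):
    (o1,d1),(o2,d2)=a,b
    A=np.stack([d1,-d2],1); s=np.linalg.lstsq(A,o2-o1,rcond=None)[0]
    p,q=o1+s[0]*d1,o2+s[1]*d2
    return (p+q)/2,np.linalg.norm(p-q)
E
python3 - <<'E'
from h import *
np.set_printoptions(precision=3,suppress=True)
for c in("scene","side","wrist"):
    cv2.imwrite(f"pics/{c}0.png",ctrl.snapshot(c))
    P=ctrl.camera_params(c); V=np.array(P["view"]); print(c,P["fx"],P["k1"],-V[:3,:3].T@V[:3,3],V[2,:3])
names="tray tray_end scoop scoop_grip scoop_lip slide heater crucible_floor crucible_rim push_plate nugget0 nugget1 nugget2 bench_block carton stone_box file blower ring_clamp".split()
for n in names:
    r={}
    for c in("scene","side"):
        l=ctrl.spot_in(n,c); r[c]=l
        print(n,c,[(np.round(k["position"]).astype(int).tolist(),round(k["confidence"],2)) for k in l[:4]])
    if r["scene"] and r["side"]:
        print("   ",*tri(ray("scene",r["scene"][0]["position"]),ray("side",r["side"][0]["position"])))
print(ctrl.get_obs())
E
```

```text
scene 481.825083495382 -0.05800232093169245 [ 1.267 -0.14   0.909] [-0.67   0.126 -0.732]
side 386.51332308565867 -0.016448584100280834 [0.237 0.733 0.621] [ 0.278 -0.77  -0.575]
wrist 338.8000152870217 -0.043021595126174435 [ 0.281 -0.591  0.382] [-0.279 -0.092 -0.956]
tray scene [([379, 238], 0.88)]
tray side [([204, 278], 0.88)]
    [0.59  0.211 0.006] 0.0001628642689789554
tray_end scene [([384, 239], 0.95)]
tray_end side [([205, 278], 0.56), ([289, 172], 0.35)]
    [0.592 0.217 0.007] 0.01390289783983395
scoop scene [([363, 132], 0.94), ([301, 178], 0.8), ([224, 185], 0.74), ([263, 208], 0.72)]
scoop side [([372, 352], 0.86), ([339, 207], 0.71), ([327, 256], 0.65), ([302, 218], 0.63)]
    [0.214 0.288 0.023] 6.732220224874991e-05
scoop_grip scene [([222, 184], 0.86), ([301, 178], 0.81), ([360, 131], 0.78), ([265, 210], 0.73)]
scoop_grip side [([370, 349], 0.95), ([300, 223], 0.9), ([347, 206], 0.9), ([330, 254], 0.59)]
    [ 0.15  -0.063 -0.278] 0.22591369544908377
scoop_lip scene [([267, 207], 0.93), ([297, 179], 0.8), ([224, 186], 0.63), ([360, 131], 0.59)]
scoop_lip side [([3
[... 1698 characters left out ...]
 0.76)]
    [ 0.442 -0.423  0.039] 0.00536457488396978
ring_clamp scene [([186, 225], 0.71), ([334, 321], 0.7)]
ring_clamp side [([164, 217], 0.78)]
    [ 0.705 -0.079  0.11 ] 0.36787458715163984
{'t': 2.05, 'joint_positions': array([ 1.151,  0.333,  0.04 ,  1.465, -0.013,  1.343, -0.058]), 'joint_velocities': array([ 0.001,  0.001, -0.001, -0.   ,  0.002, -0.   ,  0.002]), 'effort': array([  0.001, -65.61 ,   1.333, -40.405,  -0.06 ,   0.035,   0.   ]), 'tool_pos': array([ 0.205, -0.617,  0.242]), 'tcp_rot': array([ 0.   ,  0.987,  0.16 , -0.   ]), 'ft_force': array([ 0.37 , -0.448, -0.405]), 'ft_torque': array([-0.005,  0.004,  0.048]), 'grip_force': 0.0, 'grip_width': 0.08700788754865076}
```

View pics/scene0.png

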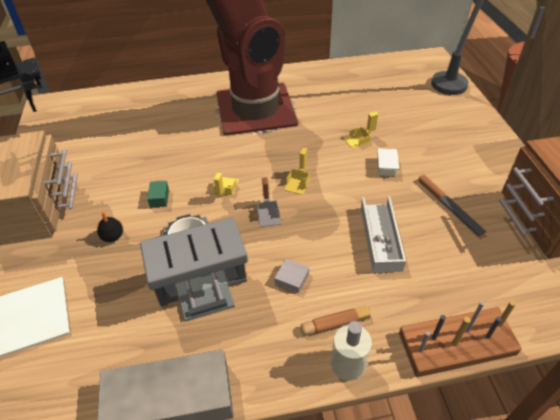

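View pics/side0.png

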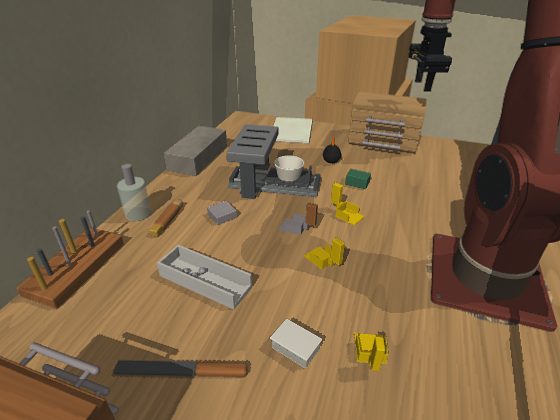

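The real scoop is the grey pan with the brown grip at scene (267,207), lip pointing away from the robot. The other three are yellow. The tray is at (380,238) with the nuggets near (383,240), the slide and heater at (195,255), and the crucible at (186,224). I'll move the wrist camera over.

Request:
{"api": "move_arm", "payload": {"motion": "2.7 -3.1 0 0;2.7 -3.1 0 0;2.7 -3.1 0 0;2.7 -3.1 0 0;2.7 -3.1 0 0;2.7 -3.1 0 0;2.7 -3.1 0 0;2.7 -3.1 0 0;2.7 -3.1 0 0;2.7 -3.1 0 0;2.7 -3.1 0 0;2.7 -3.1 0 0"}}

```text
t: 3.05
tool_pos: [0.3955, -0.1597, 0.242]
tcp_rot: [0.0, 0.987, 0.16, 0.0]
ft_force: [1.2, -0.2, -0.2]
grip_width: 0.0873
grip_force: 0.0
```

Request:
{"api": "move_arm", "payload": {"motion": "0 0 -2 0.107;0 0 -2 0.107;0 0 -2 0.107;1.5 -3.3 0 0;1.5 -3.3 0 0;1.5 -3.3 0 0;1.5 -3.3 0 0;1.5 -3.3 0 0;1.5 -3.3 0 0;1.5 -3.3 0 0"}}

```text
t: 3.88
tool_pos: [0.5006, 0.071, 0.302]
tcp_rot: [0.0, 1.0, -0.0, 0.001]
ft_force: [0.2, 0.0, -0.6]
grip_width: 0.0869
grip_force: 0.0
```

```bash
python3 - <<'E'
from h import *
np.set_printoptions(precision=4,suppress=True)
o=ctrl.get_obs();print(o["tool_pos"],o["tcp_rot"],o["joint_positions"])
P=ctrl.camera_params("wrist"); im=ctrl.snapshot("wrist")
import pickle; pickle.dump(P,open("P1.pkl","wb")); cv2.imwrite("pics/w1raw.png",im)
cv2.imwrite("pics/w1.png",cv2.resize(im,(800,600),interpolation=cv2.INTER_CUBIC))
for n,z in [("scoop",.01),("scoop_grip",.06),("scoop_lip",0),("tray",.02),("tray_end",.012),("nugget0",.0185),("nugget1",.0185),("nugget2",.0185),("crucible_rim",.077),("crucible_floor",.038),("push_plate",.048)]:
    print(n,[(np.round(k["position"],1).tolist(),round(k["confidence"],2),atz("wrist",k["position"],z,P)[:2]) for k in ctrl.spot_in(n,"wrist")[:4]])
E
```

```text
[0.5006 0.071  0.302 ] [ 0.0001  1.     -0.0004  0.0005] [ 0.4799  0.0555 -0.7285  1.6846  0.0378  1.4146 -1.8252]
scoop [([358.8, 208.1], 0.87, array([ 0.4529, -0.0365])), ([429.4, 274.0], 0.78, array([ 0.3546, -0.1455])), ([159.2, 357.3], 0.64, array([0.2094, 0.2572])), ([286.2, 271.0], 0.57, array([0.36  , 0.0598]))]
scoop_grip [([357.6, 208.3], 0.78, array([ 0.4674, -0.0226])), ([161.0, 359.4], 0.76, array([0.2487, 0.2337])), ([285.9, 268.6], 0.71, array([0.3888, 0.0616])), ([424.6, 273.9], 0.6, array([ 0.3808, -0.1143]))]
scoop_lip [([161.7, 358.8], 0.9, array([0.198 , 0.2578])), ([358.0, 208.0], 0.81, array([ 0.4501, -0.0379])), ([426.2, 272.6], 0.76, array([ 0.3517, -0.1454])), ([288.1, 268.5], 0.7, array([0.3589, 0.0569]))]
tray [([155.7, 97.8], 0.59, array([0.5933, 0.218 ]))]
tray_end [([158.8, 96.5], 0.56, array([0.595 , 0.2168])), ([149.8, 91.2], 0.54, array([0.6012, 0.2273]))]
nugget0 [([153.8, 64.7], 0.61, array([0.6305, 0.2173])), ([167.4, 95.8], 0.5, array([0.5955, 0.2041]))]
nugget1 [([153.8, 64.7], 0.61, array([0.6305, 0.2173])), ([167.4, 95.8], 0.5, array([0.5955, 0.2041]))]
nugget2 [([153.8, 64.7], 0.61, array([0.6305, 0.2173])), ([167.4, 95.8], 0.5, array([0.5955, 0.2041]))]
crucible_rim [([523.5, 159.7], 0.86, array([ 0.5287, -0.2001]))]
crucible_floor [([526.6, 159.5], 0.6, array([ 0.5235, -0.2329])), ([514.5, 64.9], 0.16, array([ 0.631, -0.197]))]
push_plate [([524.7, 158.2], 0.94, array([ 0.5264, -0.2227]))]
```

View pics/w1.png

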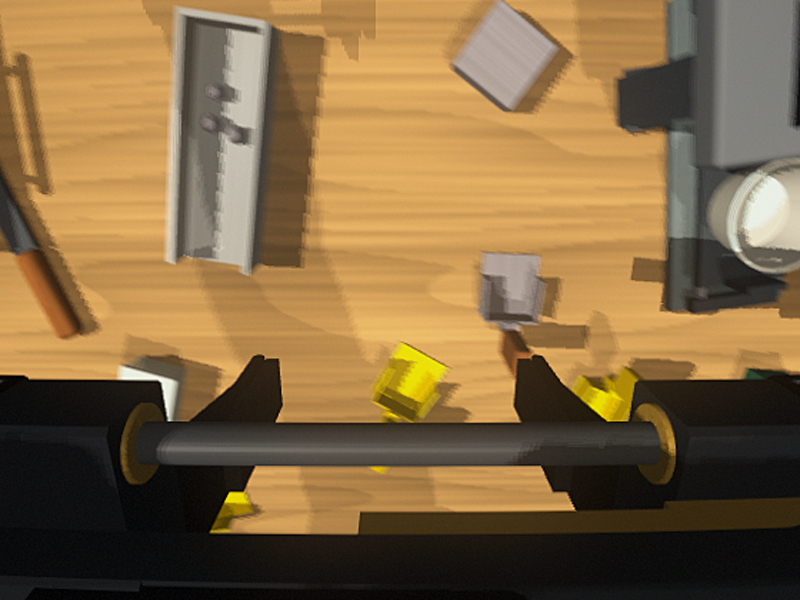

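```bash
python3 - <<'E'
from h import *
import pickle; P=pickle.load(open("P1.pkl","rb"))
np.set_printoptions(precision=4,suppress=True)
s=560/800
for n,p,z in [("tray near L",(166,263),.04),("tray near R",(249,272),.04),("tray far L",(177,9),.04),("tray far R",(271,23),.04),("tray inner farL",(186,17),.04),("tr in farR",(264,27),.04),
 ("lipL",(481,253),.002),("lipR",(541,254),.002),("backL",(482,320),.025),("backR",(539,326),.025),("nug",(217,93),.019),("nug",(209,122),.019),("nug",(237,132),.019),("rimL",(708,212),.077),("rimfar",(775,160),.077),("rim near",(775,272),.077),("baseNearL",(668,310),.012),("baseFarL",(668,2),.012)]:
    print(n,atz("wrist",((p[0]+.5)*s-.5,(p[1]+.5)*s-.5),z,P)[:2])
for n,p,z in [("crucible scene",(186,224),.077)]:
    print(n,atz("scene",p,z)[:2])
a=cv2.imread("pics/scene0.png")[195:275,350:420]; b=cv2.imread("pics/scene0.png")[165:235,235:305]
a=cv2.resize(a,(350,400),interpolation=cv2.INTER_CUBIC); b=cv2.resize(b,(400,400),interpolation=cv2.INTER_CUBIC)
cv2.imwrite("pics/c1.png",np.hstack([a,b]))
E
```

```text
tray near L [0.4924 0.2703]
tray near R [0.4844 0.1989]
tray far L [0.6877 0.2373]
tray far R [0.6769 0.1667]
tray inner farL [0.6821 0.231 ]
tr in farR [0.6742 0.1722]
lipL [ 0.4935 -0.0059]
lipR [ 0.4927 -0.0619]
backL [ 0.4358 -0.006 ]
backR [ 0.43  -0.059]
nug [0.6302 0.2196]
nug [0.6077 0.2285]
nug [0.5995 0.2056]
rimL [ 0.5408 -0.1656]
rimfar [ 0.5801 -0.211 ]
rim near [ 0.4941 -0.23  ]
baseNearL [ 0.4413 -0.1855]
baseFarL [ 0.7017 -0.1462]
crucible scene [ 0.5145 -0.2346]
```

View pics/c1.png

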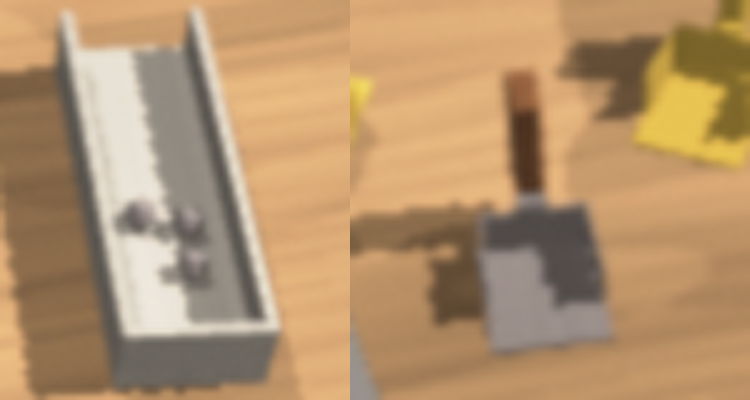

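Request:
{"api": "move_arm", "payload": {"motion": "-1 1.7 1 0;-1 1.7 1 0;-1 1.7 1 0;-1 1.7 1 0;-1 1.7 1 0;-1 1.7 1 0;-1 0 1 0;-1 0 1 0;-1 0 1 0;-1 0 1 0;-1 0 1 0;-1 0 1 0"}}

```text
t: 5.48
tool_pos: [0.3796, -0.0329, 0.1813]
tcp_rot: [0.0, 1.0, -0.0, 0.0]
ft_force: [0.1, 0.2, -0.0]
grip_width: 0.0872
grip_force: 0.0
```

```bash
python3 - <<'E'
from h import *
np.set_printoptions(precision=4,suppress=True)
o=ctrl.get_obs();print(o["tool_pos"],o["tcp_rot"],o["joint_positions"])
P=ctrl.camera_params("scene")
f=lambda c,r:(235+(c-350+.5)*70/400-.5,165+(r+.5)*70/400-.5)
for n,p,z in [("lipR",(490,352),.001),("lipL",(612,337),.001),("backR",(482,213),.025),("backL",(586,206),.025),("griptop",(520,75),.082),("gripfrontbottom",(530,192),.022)]:
    print(n,atz("scene",f(*p),z,P)[:2])
g=lambda c,r:(350+(c+.5)/5-.5,195+(r+.5)/5-.5)
for n,p,z in [("nearR",(66,12),.04),("nearL",(195,10),.04),("farR in",(124,334),.04),("farL in",(265,322),.04),("farR out",(115,340),.04),("farL out",(277,328),.04),("n",(140,215),.0185),("n",(188,222),.0185),("n",(194,265),.0185)]:
    print(n,atz("scene",g(*p),z,P)[:2])
E
```

```text
[ 0.3796 -0.0329  0.1813] [ 0.0001  1.     -0.0004  0.0002] [ 0.627  -0.1758 -0.5836  2.1174 -0.1045  1.1728 -1.4805]
lipR [ 0.4903 -0.0652]
lipL [ 0.4928 -0.0118]
backR [ 0.4303 -0.0579]
backL [ 0.4356 -0.0121]
griptop [ 0.4061 -0.0342]
gripfrontbottom [ 0.4191 -0.0346]
nearR [0.4823 0.2008]
nearL [0.4944 0.2646]
farR in [0.6783 0.1663]
farL in [0.6851 0.2301]
farR out [0.6806 0.1613]
farL out [0.6894 0.2341]
n [0.5986 0.2034]
n [0.6074 0.2243]
n [0.6325 0.2184]
```

Request:
{"api": "move_arm", "payload": {"motion": "-1.5 0 0 0;-1.5 0 0 0;-1.5 0 0 0;-1.5 0 0 0;-1.5 0 0 0;-1.5 0 0 0;-1.5 0 0 0;-1.5 0 0 0"}}

```text
t: 6.15
tool_pos: [0.2886, -0.035, 0.1789]
tcp_rot: [0.001, 1.0, -0.002, -0.004]
ft_force: [0.9, 0.6, -0.2]
grip_width: 0.0865
grip_force: 0.0
```

```bash
python3 - <<'E'
from h import *
np.set_printoptions(precision=4,suppress=True)
o=ctrl.get_obs();print(o["tool_pos"],o["tcp_rot"],o["joint_positions"])
E
```

```text
[ 0.2886 -0.035   0.1789] [ 0.0005  1.     -0.0015 -0.0044] [ 0.2337 -0.3814 -0.2071  2.2892 -0.0796  1.2361 -1.5058]
```

Request:
{"api": "move_arm", "payload": {"motion": "-1.5 0 0 0;-1.5 0 0 0;-1.5 0 0 0;-1.5 0 0 0;-1.5 0 0 0;-1.5 0 0 0"}}

```text
t: 6.65
tool_pos: [0.2578, -0.0432, 0.1585]
tcp_rot: [-0.004, 0.999, -0.001, -0.035]
ft_force: [0.6, 0.7, 0.1]
grip_width: 0.0871
grip_force: 0.0
```

```bash
python3 - <<'E'
from h import *
np.set_printoptions(precision=4,suppress=True)
o=ctrl.get_obs();print(o["tool_pos"],o["tcp_rot"],o["joint_positions"])
E
```

```text
[ 0.2578 -0.0432  0.1585] [-0.0036  0.9994 -0.0014 -0.0348] [ 0.2851 -0.3804 -0.22    2.3336 -0.087   1.2514 -1.4601]
```

Request:
{"api": "move_arm", "payload": {"motion": "-3 0 0 0;-3 0 0 0;-3 0 0 0;-3 0 0 0;2 0 0 0;2 0 0 0;2 0 0 0;2 0 0 0;2 0 0 0;2 0 0 0"}}

```text
t: 7.48
tool_pos: [0.3271, -0.0478, 0.1113]
tcp_rot: [-0.011, 0.996, -0.0, -0.084]
ft_force: [0.1, -0.6, -0.2]
grip_width: 0.0871
grip_force: 0.0
```

```bash
python3 - <<'E'
from h import *
np.set_printoptions(precision=4,suppress=True)
o=ctrl.get_obs();print(o["tool_pos"],o["tcp_rot"],o["joint_positions"])
E
```

```text
[ 0.3271 -0.0478  0.1113] [-0.0115  0.9964 -0.0002 -0.0841] [ 0.4027 -0.0562 -0.3594  2.2014 -0.0381  1.1624 -1.5076]
```

```bash
cat >> h.py <<'E'
def plan(segs,start=None,turn0=0.):
    """segs: (world xyz target, total turn in seg, rows) -> prints tool-axis rows"""
    o=ctrl.get_obs(); q=np.array(o["tcp_rot"]); Rm=R.from_quat(q[[1,2,3,0]]); p=np.array(o["tool_pos"]) if start is None else np.array(start,float)
    for t,tr,n in segs:
        rows=[]; p0=p.copy(); t=np.array(t,float)
        for i in range(n):
            tgt=p0+(t-p0)*(i+1)/n
            d=np.round(Rm.inv().apply(tgt-p)*100,2); w=round(tr/n,4)
            p=p+Rm.apply(d/100); Rm=Rm*R.from_rotvec([0,0,w])
            rows.append("%g %g %g %g"%(*d,w))
        print(";".join(rows))
    print("end",np.round(p,4),"axes x,z",np.round(Rm.as_matrix()[:,0],3),np.round(Rm.as_matrix()[:,2],3))
E
python3 - <<'E'
from h import *
plan([((.33,-.045,.145),0.055,2),((.414,-.0325,.125),0,4),((.414,-.0325,.06),0,4)])
E
```

```text
-0.14 -0.18 -1.68 0.0275;-0.14 -0.18 -1.69 0.0275
2.13 -0.42 0.15 0;2.14 -0.43 0.15 0;2.13 -0.42 0.15 0;2.13 -0.42 0.15 0
0.28 0.02 1.6 0;0.27 0.02 1.6 0;0.28 0.02 1.6 0;0.27 0.03 1.6 0
end [ 0.414  -0.0325  0.06  ] axes x,z [ 0.984 -0.053 -0.169] [-0.167  0.023 -0.986]
```

Request:
{"api": "move_arm", "payload": {"motion": "-0.14 -0.18 -1.68 0.028;-0.14 -0.18 -1.69 0.028;2.13 -0.42 0.15 0;2.14 -0.43 0.15 0;2.13 -0.42 0.15 0;2.13 -0.42 0.15 0;0.28 0.02 1.6 0;0.27 0.02 1.6 0;0.28 0.02 1.6 0;0.27 0.03 1.6 0;0 0 0 0"}}

```text
t: 8.4
tool_pos: [0.4112, -0.0326, 0.0579]
tcp_rot: [-0.009, 0.996, -0.028, -0.086]
ft_force: [-1.0, 0.0, 0.0]
grip_width: 0.087
grip_force: 0.0
```

```bash
python3 - <<'E'
from h import *
im=ctrl.snapshot("wrist"); a=cv2.resize(im[100:330,180:420],(400,383),interpolation=cv2.INTER_CUBIC)
s=ctrl.snapshot("side")[160:260,240:370]; b=cv2.resize(s,(400,383),interpolation=cv2.INTER_CUBIC)
cv2.imwrite("pics/g1.png",np.hstack([a,b]))
E
```

```text
(no output)
```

View pics/g1.png

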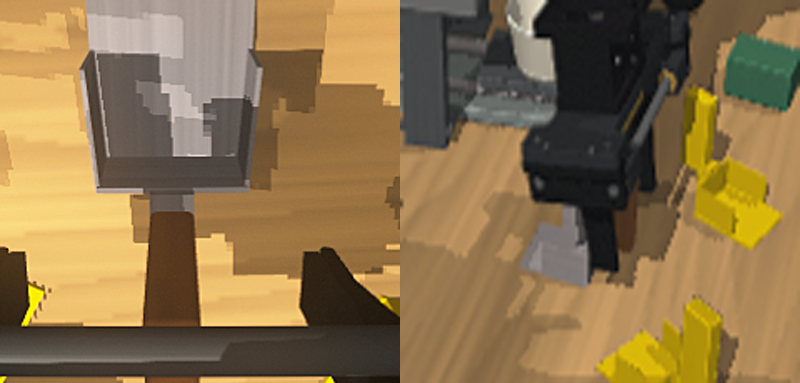

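Request:
{"api": "move_arm", "payload": {"motion": "0 0 0 0;0 0 0 0;0 0 0 0;0 0 0 0;0 0 0 0;0 0 0 0;0 0 0 0", "fingers": 0.5}}

```text
t: 9.08
tool_pos: [0.4134, -0.032, 0.0606]
tcp_rot: [-0.009, 0.996, -0.027, -0.084]
ft_force: [0.2, 0.2, -1.0]
grip_width: 0.0485
grip_force: 0.0
```

Request:
{"api": "move_arm", "payload": {"motion": "0 0 0 0;0 0 0 0;0 0 0 0;0 0 0 0;0 0 0 0;0 0 0 0;0 0 0 0;0 0 0 0;0 0 -0.5 0;0 0 -1.5 0;0 0 -2 0;0 0 -2 0"}}

```text
t: 10.08
tool_pos: [0.423, -0.0331, 0.1202]
tcp_rot: [-0.009, 0.996, -0.027, -0.085]
ft_force: [0.4, -0.8, -0.6]
grip_width: 0.0136
grip_force: 29.8
```

```bash
python3 - <<'E'
from h import *
plan([((.4795,.2345,.145),0.11,9)])
E
```

```text
0.41 -3.01 -0.31 0.0122;0.38 -3.01 -0.31 0.0122;0.34 -3.01 -0.31 0.0122;0.31 -3.02 -0.31 0.0122;0.26 -3.03 -0.31 0.0122;0.24 -3.02 -0.3 0.0122;0.19 -3.03 -0.31 0.0122;0.15 -3.03 -0.31 0.0122;0.12 -3.04 -0.31 0.0122
end [0.4795 0.2345 0.145 ] axes x,z [ 0.972 -0.162 -0.17 ] [-0.168  0.023 -0.986]
```

Request:
{"api": "move_arm", "payload": {"motion": "0.41 -3 -0.31 0.0122;0.38 -3 -0.31 0.0122;0.34 -3 -0.31 0.0122;0.3 -3.02 -0.31 0.0122;0.26 -3.03 -0.31 0.0122;0.24 -3.02 -0.31 0.0122;0.2 -3.03 -0.31 0.0122;0.15 -3.03 -0.31 0.0122;0.1 -3.04 -0.31 0.0122;0 0 0 0"}}

```text
t: 10.92
tool_pos: [0.4792, 0.2409, 0.1454]
tcp_rot: [-0.006, 0.993, -0.079, -0.084]
ft_force: [-2.1, -0.3, -1.1]
grip_width: 0.0138
grip_force: 29.9
```

```bash
python3 - <<'E'
from h import *
import pickle
P=ctrl.camera_params("wrist"); im=ctrl.snapshot("wrist"); pickle.dump((P,ctrl.get_obs()),open("P2.pkl","wb")); cv2.imwrite("pics/w2raw.png",im)
cv2.imwrite("pics/w2.png",cv2.resize(im,(800,600),interpolation=cv2.INTER_CUBIC)); o=ctrl.get_obs(); print(o["tool_pos"],o["tcp_rot"],o["joint_positions"])
E
```

```text
[0.47906363 0.23782565 0.14480183] [-0.0052859   0.99322543 -0.07943143 -0.08465193] [-0.02030592  0.32937654 -0.5497215   1.72862165  0.06386436  1.26115595
 -2.31075592]
```

View pics/w2.png

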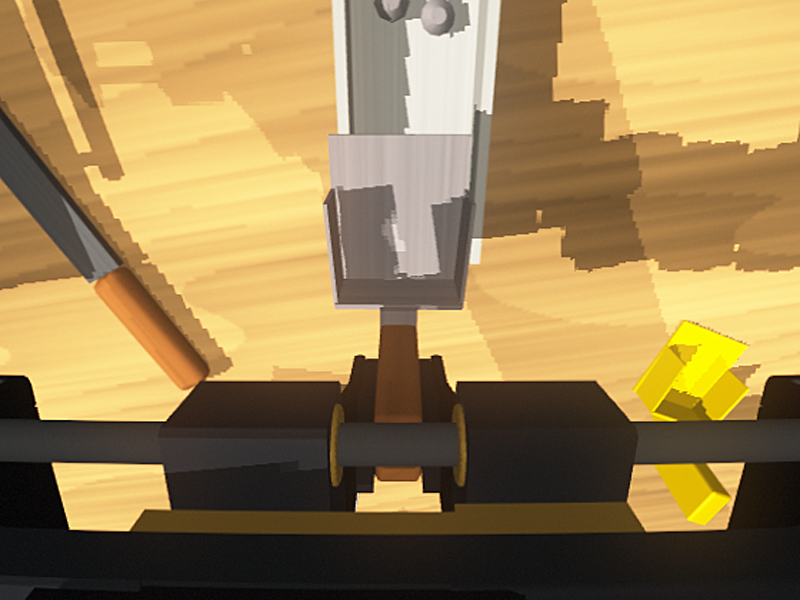

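```bash
python3 - <<'E'
from h import *
import pickle; P,o=pickle.load(open("P2.pkl","rb"))
np.set_printoptions(precision=4,suppress=True)
s=560/800; f=lambda p:((p[0]+.5)*s-.5,(p[1]+.5)*s-.5)
a=lambda p,z:atz("wrist",f(p),z,P)[:2]
for z in(.075,.08,.085,.09): 
    l,r=a((330,135),z),a((471,135),z); print(z,l,r,np.linalg.norm(l-r),(l+r)/2)
for z in(.105,.11,.115):
    l,r=a((334,305),z),a((464,308),z); print("back",z,l,r,np.linalg.norm(l-r),(l+r)/2)
C=np.array([.586,.2168]);y=-.165;d=np.array([np.cos(y),np.sin(y)]);n=np.array([-d[1],d[0]])
for nm,p in [("Lout",(333,2)),("Lout",(338,130)),("Lin",(346,2)),("Rin",(477,2)),("Rtop out",(499,5)),("Rtop out",(492,108)),("Rnear",(479,262))]:
    w=a(p,.04); print(nm,w,"tray frame",(w-C)@d,(w-C)@n)
for p in[(391,6),(436,15)]: w=a(p,.0185); print("nug",w,(w-C)@d,(w-C)@n)
o=ctrl.get_obs(); print(o["tool_pos"])
for p in [((C-.0*d)-.108*d)]:print(p)
# predicted pixel of tray edges on the image
im=cv2.imread("pics/w2raw.png")
for yy in(.035,-.035,.03,-.03):
    q=[proj("wrist",[*(C+x*d+yy*n),.04],P) for x in(-.1,-.05,0,.05)]; print(yy,[np.round((k+.5)/s-.5) for k in q])
E
```

```text
0.075 [0.5591 0.2549] [0.5506 0.2009] 0.05473882711636576 [0.5549 0.2279]
0.08 [0.5597 0.2542] [0.5514 0.2015] 0.053342418845680147 [0.5555 0.2278]
0.085 [0.5603 0.2534] [0.5521 0.2021] 0.051946010574994546 [0.5562 0.2277]
0.09 [0.5608 0.2526] [0.5529 0.2027] 0.050549602304308924 [0.5569 0.2277]
back 0.105 [0.5008 0.2624] [0.4917 0.2131] 0.05020576191732831 [0.4963 0.2377]
back 0.11 [0.5032 0.2613] [0.4944 0.2134] 0.048693527872444936 [0.4988 0.2374]
back 0.115 [0.5057 0.2602] [0.4971 0.2138] 0.04718129382756148 [0.5014 0.237 ]
Lout [0.6071 0.2477] tray frame 0.015691185027129875 0.033977010452892566
Lout [0.5568 0.2562] tray frame -0.03522524005565487 0.034062955521994676
Lin [0.6062 0.2424] tray frame 0.015701645274582517 0.02860653570028859
Rin [0.5978 0.189 ] tray frame 0.016206317840106205 -0.025472772842710104
Rtop out [0.5954 0.1801] tray frame 0.015270652558075862 -0.03468164209106956
Rtop out [0.5554 0.1861] tray frame -0.02515401565338303 -0.035280800345637395
Rnear [0.4821 0.1982] tray frame -0.0994037404026526 -0.035405381424425356
nug [0.6037 0.2243] 0.016276201079108665 0.010290274774911581
nug [0.597  0.2046] 0.012857899746020472 -0.010203695171212581
[0.4791 0.2378 0.1448]
[0.4795 0.2345]
0.035 [array([342., 262.]), array([337., 163.]), array([332.,  44.]), array([327., -98.])]
-0.035 [array([478., 263.]), array([487., 164.]), array([496.,  46.]), array([508., -96.])]
0.03 [array([352., 262.]), array([348., 163.]), array([344.,  44.]), array([339., -98.])]
-0.03 [array([468., 263.]), array([476., 164.]), array([485.,  45.]), array([495., -96.])]
```

```bash
python3 - <<'E'
from h import *
plan([((.475,.2319,.13),0,2),((.475,.2319,.083),0,4),((.475,.2319,.0732),0,3)],start=(.4795,.2345,.145))
E
```

```text
-0.07 0.16 0.77 0;-0.07 0.16 0.78 0
0.2 -0 1.16 0;0.2 -0.01 1.15 0;0.19 0 1.16 0;0.2 -0 1.16 0
0.06 -0 0.32 0;0.05 -0 0.32 0;0.06 -0 0.33 0
end [0.475  0.2319 0.0732] axes x,z [ 0.973 -0.157 -0.169] [-0.167  0.024 -0.986]
```

Request:
{"api": "move_arm", "payload": {"motion": "-0.07 0.16 0.77 0;-0.07 0.16 0.78 0;0.2 0 1.16 0;0.2 0 1.15 0;0.2 0 1.16 0;0.2 0 1.16 0;0.06 0 0.32 0;0.05 0 0.32 0;0.06 0 0.33 0;0 0 0 0"}}

```text
t: 11.8
tool_pos: [0.4751, 0.2312, 0.0715]
tcp_rot: [-0.005, 0.993, -0.082, -0.085]
ft_force: [1.7, 2.7, -2.8]
grip_width: 0.0138
grip_force: 30.0
```

```bash
python3 - <<'E'
from h import *
import pickle
o=ctrl.get_obs();print(o["tool_pos"],o["ft_force"])
im=ctrl.snapshot("wrist");pickle.dump((ctrl.camera_params("wrist"),o),open("P3.pkl","wb"));cv2.imwrite("pics/w3.png",cv2.resize(im[20:260,150:420],(800,711)[:2],interpolation=cv2.INTER_CUBIC)[:600])
E
```

```text
[0.47514181 0.23122424 0.07145772] [ 1.6647839   2.6955599  -2.79598425]
```

View pics/w3.png

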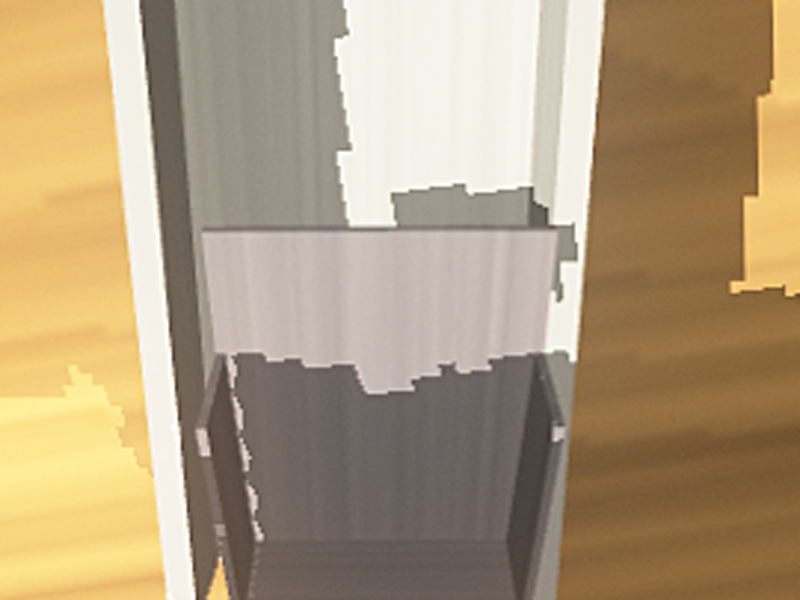

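Request:
{"api": "move_arm", "payload": {"motion": "0 -0.1 0 0;0 -0.1 0 0;0 0 0 0"}}

```text
t: 12.1
tool_pos: [0.4755, 0.2325, 0.0722]
tcp_rot: [-0.004, 0.993, -0.082, -0.085]
ft_force: [-0.4, -0.1, -0.8]
grip_width: 0.0138
grip_force: 30.0
```

Request:
{"api": "move_arm", "payload": {"motion": "0 0 0 0;0 0 0 0;0 0 0 0;0 0 0 0;0 0 0 0;0 0 -1 0;0 0 -2 0;0 0 -3 0;0 0 -3 0;0 0 -3 0;0 0 -3 0;0 0 -3 0", "fingers": 4}}

```text
t: 13.1
tool_pos: [0.5057, 0.2289, 0.2525]
tcp_rot: [-0.004, 0.993, -0.082, -0.084]
ft_force: [0.8, 0.3, -0.4]
grip_width: 0.0401
grip_force: 0.0
```

```bash
python3 - <<'E'
from h import *
import pickle
o=ctrl.get_obs();print(o["tool_pos"],o["tcp_rot"],o["ft_force"],o["grip_width"])
P=ctrl.camera_params("wrist");im=ctrl.snapshot("wrist");pickle.dump((P,o),open("P4.pkl","wb"));cv2.imwrite("pics/w4.png",cv2.resize(im,(800,600),interpolation=cv2.INTER_CUBIC))
print(ctrl.spot_in("nugget0","wrist"))
E
```

```text
[0.50570803 0.22890579 0.25245431] [-0.00432472  0.99307422 -0.08194041 -0.0840872 ] [ 0.84621574  0.2894565  -0.38005213] 0.04009330859402702
[{'position': [266.6, 15.0], 'confidence': 0.75}, {'position': [286.9, 51.1], 'confidence': 0.69}, {'position': [266.5, 48.1], 'confidence': 0.6}]
```

View pics/w4.png

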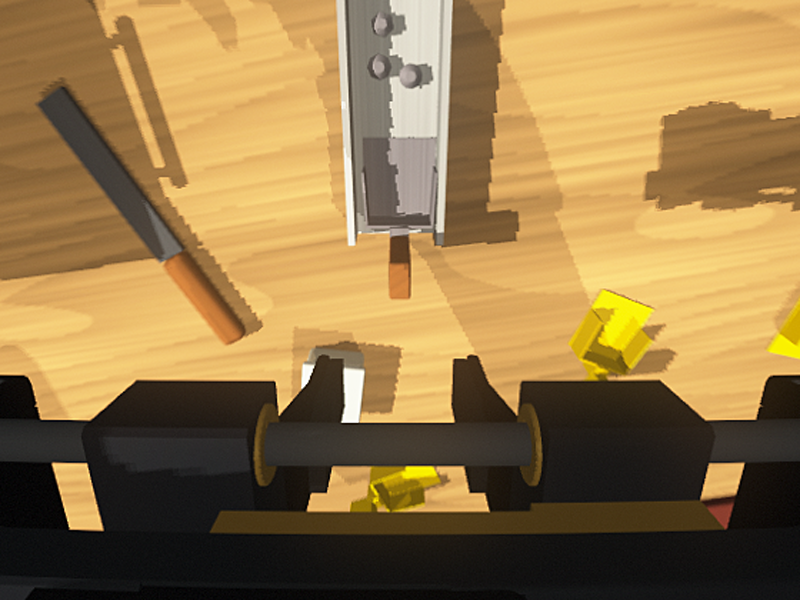

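```bash
python3 - <<'E'
from h import *
plan([((.78,-.13,.35),0,12)])
E
```

```text
2.57 2.59 -1.21 0;2.56 2.58 -1.21 0;2.57 2.59 -1.22 0;2.57 2.59 -1.21 0;2.56 2.59 -1.21 0;2.57 2.58 -1.21 0;2.56 2.59 -1.21 0;2.57 2.59 -1.22 0;2.57 2.59 -1.21 0;2.56 2.58 -1.21 0;2.57 2.59 -1.21 0;2.57 2.59 -1.21 0
end [ 0.78   -0.13    0.3499] axes x,z [ 0.973 -0.162 -0.161] [-0.159  0.025 -0.987]
```

Request:
{"api": "move_arm", "payload": {"motion": "2.6 2.6 -1.2 0;2.6 2.6 -1.2 0;2.6 2.6 -1.2 0;2.6 2.6 -1.2 0;2.6 2.6 -1.2 0;2.6 2.6 -1.2 0;2.6 2.6 -1.2 0;2.6 2.6 -1.2 0;2.6 2.6 -1.2 0;2.6 2.6 -1.2 0;2.6 2.6 -1.2 0;2.6 2.6 -1.2 0"}}

```text
t: 14.2
tool_pos: [0.7791, -0.1305, 0.3409]
tcp_rot: [-0.004, 0.993, -0.083, -0.084]
ft_force: [2.7, -0.7, 0.5]
grip_width: 0.0402
grip_force: 0.0
```

Request:
{"api": "move_arm", "payload": {"motion": "4 0 0 0;4 0 0 0;4 0 0 0;4 0 0 0;4 0 0 0;4 0 0 0"}}

```text
t: 14.7
tool_pos: [0.8403, -0.1259, 0.297]
tcp_rot: [0.01, 0.996, -0.065, -0.061]
ft_force: [0.8, 0.9, -0.0]
grip_width: 0.04
grip_force: 0.0
```

```bash
cat >> h.py <<'E'
def st():
    o=ctrl.get_obs(); q=np.array(o["tcp_rot"]); M=R.from_quat(q[[1,2,3,0]]).as_matrix()
    np.set_printoptions(precision=4,suppress=True)
    print(o["t"],o["tool_pos"],"x",M[:,0],"y",M[:,1],"z",M[:,2],"j",o["joint_positions"],"f",o["ft_force"],o["grip_width"])
E
python3 -c "
from h import *
st()"
```

```text
14.7 [ 0.8403 -0.1259  0.297 ] x [ 0.9841 -0.1303 -0.1206] y [-0.1279 -0.9914  0.0275] z [-0.1232 -0.0116 -0.9923] j [ 0.2423  1.0948 -1.3049  0.254   1.2022  2.0895 -1.7199] f [ 0.754   0.8914 -0.0432] 0.0400480109819328
```

Request:
{"api": "move_arm", "payload": {"motion": "-1 0 -4 0;-1 0 -4 0;-1 0 -4 0;-1 0 -4 0;-1 0 -4 0;-1 0 -4 0;-1 0 -4 0;-1 0 -4 0;-1 0 -4 0;-1 0 -4 0"}}

```text
t: 15.53
tool_pos: [0.7919, -0.1128, 0.4221]
tcp_rot: [0.019, 0.997, -0.057, -0.043]
ft_force: [0.4, 0.5, -1.1]
grip_width: 0.0404
grip_force: 0.0
```

```bash
python3 -c "
from h import *
st()"
```

```text
15.5333 [ 0.7919 -0.1128  0.4221] x [ 0.9898 -0.1156 -0.0828] y [-0.1124 -0.9927  0.0428] z [-0.0871 -0.033  -0.9956] j [ 0.027   0.8861  0.2787  0.2578 -0.1889  2.0889 -1.5587] f [ 0.4003  0.503  -1.0743] 0.04039131872479118
```

Request:
{"api": "move_arm", "payload": {"motion": "0 0 -4 0;0 0 -4 0;0 0 -4 0;0 0 -4 0;0 0 -4 0;0 0 -4 0;0 0 -4 0;0 0 -4 0;0 0 -4 0;0 0 -4 0"}}

```text
t: 16.37
tool_pos: [0.7062, -0.0897, 0.6559]
tcp_rot: [0.03, 0.992, -0.053, 0.111]
ft_force: [0.1, 0.2, 0.5]
grip_width: 0.0399
grip_force: 0.0
```

```bash
python3 -c "
from h import *
st()"
```

```text
16.3667 [ 0.7062 -0.0897  0.6559] x [ 0.9696 -0.0989  0.2239] y [-0.1124 -0.9925  0.0485] z [ 0.2174 -0.0722 -0.9734] j [-0.0354  0.583   0.3497  0.2549 -0.1971  2.0894 -1.5588] f [0.1068 0.1984 0.5264] 0.039912299103957015
```

Request:
{"api": "move_arm", "payload": {"motion": "0 0 -4 0;0 0 -4 0;0 0 -4 0;0 0 -4 0;0 0 -4 0"}}

```text
t: 16.78
tool_pos: [0.6392, -0.0762, 0.7582]
tcp_rot: [0.035, 0.981, -0.051, 0.186]
ft_force: [-0.6, 0.0, -0.2]
grip_width: 0.04
grip_force: 0.0
```

```bash
python3 -c "
from h import *
st()"
```

```text
16.7833 [ 0.6392 -0.0762  0.7582] x [ 0.9256 -0.0866  0.3683] y [-0.113  -0.9923  0.0505] z [ 0.3611 -0.0884 -0.9283] j [-0.0913  0.4334  0.395   0.2548 -0.1867  2.0895 -1.5605] f [-0.6276  0.031  -0.2087] 0.04003607222518159
```

Request:
{"api": "move_arm", "payload": {"motion": "0 0 -4 0;0 0 -4 0;0 0 -4 0;0 0 -4 0"}}

```text
t: 17.12
tool_pos: [0.5754, -0.0649, 0.832]
tcp_rot: [0.039, 0.967, -0.049, 0.245]
ft_force: [-0.2, -0.3, 0.1]
grip_width: 0.0401
grip_force: 0.0
```

```bash
python3 -c "
from h import *
st()
plan([((.62,-.05,.7),0,1),((.53,.16,.4),0.0,10)])
"
```

```text
17.1167 [ 0.5754 -0.0649  0.832 ] x [ 0.8749 -0.0752  0.4784] y [-0.1135 -0.9922  0.0515] z [ 0.4708 -0.0994 -0.8766] j [-0.1689  0.3144  0.4587  0.2547 -0.1732  2.0895 -1.5621] f [-0.221  -0.3328  0.1053] 0.040115691884983005
-2.52 -2.66 13.52 0
-2.38 -2.14 2 0;-2.38 -2.13 2 0;-2.38 -2.14 1.99 0;-2.38 -2.14 2 0;-2.38 -2.13 2 0;-2.38 -2.14 2 0;-2.38 -2.14 1.99 0;-2.38 -2.13 2 0;-2.39 -2.14 2 0;-2.38 -2.14 2 0
end [0.53 0.16 0.4 ] axes x,z [ 0.875 -0.075  0.478] [ 0.471 -0.099 -0.877]
```

```bash
python3 -c "
from h import *
plan([((.5,.09,.5),0.036,10),((.419,.244,.177),0.04,10),((.4755,.2325,.0722),0,5)])
"
```

```text
-2.36 -1.62 2.4 0.0036;-2.37 -1.62 2.4 0.0036;-2.38 -1.6 2.4 0.0036;-2.38 -1.6 2.41 0.0036;-2.39 -1.59 2.4 0.0036;-2.39 -1.58 2.4 0.0036;-2.4 -1.57 2.4 0.0036;-2.4 -1.56 2.4 0.0036;-2.41 -1.55 2.4 0.0036;-2.42 -1.55 2.4 0.0036
-2.43 -1.52 2.3 0.004;-2.43 -1.5 2.29 0.004;-2.44 -1.5 2.3 0.004;-2.44 -1.49 2.3 0.004;-2.45 -1.47 2.3 0.004;-2.45 -1.47 2.29 0.004;-2.47 -1.46 2.3 0.004;-2.46 -1.45 2.3 0.004;-2.48 -1.43 2.3 0.004;-2.48 -1.43 2.29 0.004
0 -0.01 2.39 0;0.01 -0.01 2.4 0;0 -0 2.39 0;0 -0.01 2.39 0;0.01 -0.01 2.4 0
end [0.4755 0.2325 0.0722] axes x,z [ 0.864 -0.15   0.481] [ 0.471 -0.099 -0.877]
```

Request:
{"api": "move_arm", "payload": {"motion": "-2.4 -1.6 2.4 0.0036;-2.4 -1.6 2.4 0.0036;-2.4 -1.6 2.4 0.0036;-2.4 -1.6 2.4 0.0036;-2.4 -1.6 2.4 0.0036;-2.4 -1.6 2.4 0.0036;-2.4 -1.6 2.4 0.0036;-2.4 -1.6 2.4 0.0036;-2.4 -1.6 2.4 0.0036;-2.4 -1.6 2.4 0.0036;0 0 0 0"}}

```text
t: 18.03
tool_pos: [0.5085, 0.0805, 0.5398]
tcp_rot: [0.036, 0.967, -0.067, 0.241]
ft_force: [0.9, 0.7, -1.0]
grip_width: 0.0399
grip_force: 0.0
```

```bash
python3 -c "
from h import *
st()
plan([((.419,.244,.177),0.04,10),((.4755,.2325,.0722),0,5)])
"
```

```text
18.0333 [0.5085 0.0805 0.5398] x [ 0.8744 -0.1131  0.4718] y [-0.1474 -0.9884  0.0363] z [ 0.4623 -0.1013 -0.8809] j [-0.7097 -0.2797  0.186   1.5712  0.3766  1.4705 -2.1972] f [ 0.9441  0.7029 -1.0303] 0.039925088184394296
-2.68 -1.62 2.62 0.004;-2.68 -1.6 2.61 0.004;-2.7 -1.6 2.62 0.004;-2.7 -1.58 2.61 0.004;-2.7 -1.57 2.62 0.004;-2.71 -1.56 2.62 0.004;-2.72 -1.56 2.61 0.004;-2.72 -1.54 2.62 0.004;-2.73 -1.53 2.62 0.004;-2.74 -1.51 2.61 0.004
0.03 -0.02 2.39 0;0.02 -0.01 2.39 0;0.03 -0.02 2.4 0;0.02 -0.02 2.39 0;0.03 -0.02 2.39 0
end [0.4755 0.2325 0.0722] axes x,z [ 0.868 -0.152  0.473] [ 0.462 -0.101 -0.881]
```

Request:
{"api": "move_arm", "payload": {"motion": "-2.7 -1.6 2.6 0.004;-2.7 -1.6 2.6 0.004;-2.7 -1.6 2.6 0.004;-2.7 -1.6 2.6 0.004;-2.7 -1.6 2.6 0.004;-2.7 -1.6 2.6 0.004;-2.7 -1.5 2.6 0.004;-2.7 -1.5 2.6 0.004;-2.7 -1.5 2.6 0.004;-2.7 -1.5 2.6 0.004;0 0 0 0;0 0 0 0"}}

```text
t: 19.03
tool_pos: [0.4449, 0.2086, 0.2668]
tcp_rot: [0.03, 0.963, -0.086, 0.253]
ft_force: [1.3, -0.2, 1.1]
grip_width: 0.0398
grip_force: 0.0
```

```bash
python3 - <<'E'
from h import *
st()
P=ctrl.camera_params("wrist");im=ctrl.snapshot("wrist")
cv2.imwrite("pics/w5.png",cv2.resize(im,(800,600),interpolation=cv2.INTER_CUBIC))
for l in("scoop_grip","scoop","scoop_lip"):
  for k in ctrl.spot_in(l,"wrist"): print(l,k)
print("expected grip, lip px",proj("wrist",[.4755,.2325,.0722],P),proj("wrist",[.552,.2197,.012],P))
plan([((.4755,.2325,.0722),0,6)])
E
```

```text
19.0333 [0.4449 0.2086 0.2668] x [ 0.8574 -0.1515  0.4918] y [-0.1817 -0.9833  0.0138] z [ 0.4814 -0.1012 -0.8706] j [-0.2079 -0.2445 -0.5353  2.0844  0.3494  0.9887 -2.6512] f [ 1.259  -0.1973  1.0655] 0.039752667296452014
scoop_grip {'position': [249.2, 225.1], 'confidence': 0.77}
scoop {'position': [250.8, 225.2], 'confidence': 0.82}
scoop_lip {'position': [249.1, 225.3], 'confidence': 0.79}
expected grip, lip px [248.2632 259.8067] [251.9101 201.8376]
-1.21 -0.49 3.04 0;-1.2 -0.49 3.05 0;-1.21 -0.49 3.04 0;-1.2 -0.49 3.04 0;-1.21 -0.5 3.05 0;-1.21 -0.49 3.04 0
end [0.4755 0.2325 0.0722] axes x,z [ 0.858 -0.149  0.492] [ 0.482 -0.098 -0.871]
```

Request:
{"api": "move_arm", "payload": {"motion": "0 0 0 -0.12;0 0 0 -0.12;0 0 0 -0.12;0 0 0 -0.12;0 0 0 -0.12;0 0 0 -0.12;0 0 0 -0.12;0 0 0 -0.12;0 0 0 -0.12;0 0 0 -0.12;0 0 0 -0.12;0 0 0 -0.12"}}

```text
t: 20.23
tool_pos: [0.4438, 0.2111, 0.2665]
tcp_rot: [0.188, 0.778, 0.574, 0.17]
ft_force: [-0.3, 0.6, 0.7]
grip_width: 0.0402
grip_force: 0.0
```

Request:
{"api": "move_arm", "payload": {"motion": "0 0 0 -0.12;0 0 0 -0.12;0 0 0 -0.12;0 0 0 -0.12;0 0 0 -0.12;0 0 0 -0.12;0 0 0 -0.12;0 0 0 -0.12;0 0 0 -0.12;0 0 0 -0.12;0 0 0 -0.12;0 0 0 -0.12"}}

```text
t: 21.23
tool_pos: [0.4438, 0.2111, 0.2665]
tcp_rot: [0.254, 0.206, 0.945, 0.004]
ft_force: [0.9, -0.2, 0.3]
grip_width: 0.0402
grip_force: 0.0
```

```bash
python3 - <<'E'
from h import *
st()
plan([((.419,.244,.19),-.261,3),((.4755,.2325,.0722),0,6)])
E
```

```text
21.2333 [0.4438 0.2111 0.2665] x [-0.7858  0.3921 -0.4783] y [0.3881 0.9148 0.1122] z [ 0.4815 -0.0975 -0.871 ] j [-0.6028 -0.2334 -0.2102  2.0991  0.4495  1.0314  0.1394] f [ 0.8915 -0.2496  0.3072] 0.04022095724761985
2.3 0.4 1.71 -0.087;2.26 0.59 1.72 -0.087;2.19 0.79 1.71 -0.087
0.13 0 2.18 0;0.13 0.01 2.19 0;0.12 -0 2.18 0;0.13 0 2.18 0;0.13 0.01 2.18 0;0.13 -0 2.19 0
end [0.4755 0.2325 0.0722] axes x,z [-0.859  0.143 -0.491] [ 0.482 -0.097 -0.871]
```

Request:
{"api": "move_arm", "payload": {"motion": "2.3 0.4 1.71 -0.087;2.26 0.6 1.72 -0.087;2.2 0.8 1.71 -0.087;0 0 0 0;0 0 0 0"}}

```text
t: 21.65
tool_pos: [0.4187, 0.2443, 0.1891]
tcp_rot: [0.252, 0.085, 0.964, -0.029]
ft_force: [0.8, 0.3, 0.4]
grip_width: 0.0397
grip_force: 0.0
```

```bash
python3 - <<'E'
from h import *
st()
plan([((.4755,.2325,.0722),0,6)])
E
```

```text
21.65 [0.4187 0.2443 0.1891] x [-0.859   0.1481 -0.4902] y [ 0.1776  0.984  -0.014 ] z [ 0.4802 -0.0991 -0.8715] j [-0.6563 -0.1441 -0.2788  2.1925  0.5355  0.9327  0.1686] f [0.833  0.3449 0.3748] 0.039697645541350426
0.11 0 2.17 0;0.11 0 2.18 0;0.12 0.01 2.17 0;0.11 -0 2.17 0;0.11 0 2.17 0;0.11 0 2.18 0
end [0.4755 0.2325 0.0722] axes x,z [-0.859  0.148 -0.49 ] [ 0.48  -0.099 -0.872]
```

Request:
{"api": "move_arm", "payload": {"motion": "0.11 0 2.17 0;0.11 0 2.17 0;0.11 0 2.17 0;0.11 0 2.17 0;0.11 0 2.17 0;0.11 0 2.17 0;0 0 0 0"}}

```text
t: 22.23
tool_pos: [0.4778, 0.2298, 0.0716]
tcp_rot: [0.252, 0.087, 0.963, -0.03]
ft_force: [-1.4, -0.8, 0.0]
grip_width: 0.0398
grip_force: 0.0
```

Request:
{"api": "move_arm", "payload": {"motion": "0 0 0 0;0 0 0 0;0 0 0 0;0 0 0 0;0 0 0 0;0 0 0 0;0 0 0 0", "fingers": 0.5}}

```text
t: 22.82
tool_pos: [0.4766, 0.2325, 0.0741]
tcp_rot: [0.253, 0.085, 0.963, -0.028]
ft_force: [-3.5, -0.2, 8.3]
grip_width: 0.0137
grip_force: 29.9
```

```bash
python3 - <<'E'
from h import *
st()
im=ctrl.snapshot("side"); a=cv2.resize(im[190:330,130:330],(571,400),interpolation=cv2.INTER_CUBIC)
cv2.imwrite("pics/s5.png",a)
for k in ctrl.spot_in("nugget0","side"):
  w=atz("side",k["position"],.0185)[:2]; C=np.array([.5859,.2162]); y=-.165; d=np.array([np.cos(y),np.sin(y)]);n=np.array([-d[1],d[0]]); print(k,w,(w-C)@d,(w-C)@n)
E
```

```text
22.8167 [0.4766 0.2325 0.0741] x [-0.8574  0.1497 -0.4924] y [ 0.1785  0.9839 -0.0116] z [ 0.4828 -0.0978 -0.8703] j [-0.6032  0.101  -0.2299  2.2425  0.7866  0.6755 -0.0312] f [-3.4944 -0.2434  8.3186] 0.013710864935634955
```

Request:
{"api": "move_arm", "payload": {"motion": "-0.06 0 -0.11 0;-0.35 0.005 0.197 0;-0.7 0.01 0.395 0;-0.7 0.01 0.395 0;-0.7 0.01 0.395 0;-0.7 0.01 0.395 0;-0.7 0.01 0.395 0;-0.7 0.01 0.395 0;-0.35 0.005 0.197 0;0 0 0 0"}}

```text
t: 23.75
tool_pos: [0.533, 0.2225, 0.0742]
tcp_rot: [0.253, 0.086, 0.963, -0.029]
ft_force: [3.0, 3.2, -1.3]
grip_width: 0.014
grip_force: 30.0
```

```bash
cat >> h.py <<'E'
C=np.array([.5859,.2162]); d_=np.array([np.cos(-.165),np.sin(-.165)]); n_=np.array([-d_[1],d_[0]])
def tf(w): w=np.array(w)[:2]-C; return w@d_,w@n_
E
python3 - <<'E'
from h import *
st(); print(tf(ctrl.get_obs()["tool_pos"]))
ims=[]
im=ctrl.snapshot("scene"); cv2.imwrite("pics/s6raw.png",im)
im2=ctrl.snapshot("side"); 
cv2.imwrite("pics/s6.png",np.hstack([cv2.resize(im[195:275,345:425],(400,400),interpolation=cv2.INTER_CUBIC),cv2.resize(im2[220:320,150:250],(400,400),interpolation=cv2.INTER_CUBIC)]))
for c in("scene","side"):
  for k in ctrl.spot_in("nugget0",c): print(c,k,tf(atz(c,k["position"],.0185)))
E
```

```text
23.75 [0.533  0.2225 0.0742] x [-0.8578  0.1503 -0.4915] y [ 0.1792  0.9837 -0.0121] z [ 0.4816 -0.0985 -0.8708] j [-0.5443  0.1702 -0.1825  2.16    0.7832  0.6366  0.0729] f [ 2.9868  3.1697 -1.3331] 0.01396534677510623
(np.float64(-0.05319112199507815), np.float64(-0.002459047581510728))
```

Request:
{"api": "move_arm", "payload": {"motion": "-0.35 0.005 0.197 0;-0.7 0.01 0.395 0;-0.7 0.01 0.395 0;-0.7 0.01 0.395 0;-0.7 0.01 0.395 0;-0.7 0.01 0.395 0;-0.7 0.01 0.395 0;-0.7 0.01 0.395 0;-0.35 0.005 0.197 0;0 0 0 0"}}

```text
t: 24.78
tool_pos: [0.5954, 0.2123, 0.0742]
tcp_rot: [0.252, 0.085, 0.963, -0.029]
ft_force: [3.1, 3.6, -1.0]
grip_width: 0.0143
grip_force: 30.0
```

```bash
python3 - <<'E'
from h import *
st(); print(tf(ctrl.get_obs()["tool_pos"]))
E
```

```text
24.7833 [0.5954 0.2123 0.0742] x [-0.8582  0.1494 -0.4911] y [ 0.1783  0.9839 -0.0122] z [ 0.4814 -0.0981 -0.871 ] j [-0.4811  0.2519 -0.1487  2.0554  0.7602  0.6072  0.1899] f [ 3.1181  3.6093 -1.0287] 0.014296290106230706
(np.float64(0.010026781127957806), np.float64(-0.0022563689091134346))
```

Request:
{"api": "move_arm", "payload": {"motion": "-0.17 0 0.098 0;-0.17 0 0.098 0;-0.17 0 0.098 0;0 0 0 0"}}

```text
t: 25.12
tool_pos: [0.5983, 0.212, 0.0741]
tcp_rot: [0.251, 0.085, 0.964, -0.029]
ft_force: [-26.7, 1.7, 21.7]
grip_width: 0.0141
grip_force: 30.0
```

```bash
python3 - <<'E'
from h import *
st(); print(tf(ctrl.get_obs()["tool_pos"]))
im=ctrl.snapshot("scene"); im2=ctrl.snapshot("side")
cv2.imwrite("pics/s7.png",np.hstack([cv2.resize(im[195:275,345:425],(400,400),interpolation=cv2.INTER_CUBIC),cv2.resize(im2[200:300,140:240],(400,400),interpolation=cv2.INTER_CUBIC)]))
for c in("scene","side"):
  for k in ctrl.spot_in("nugget0",c): print(c,k,tf(atz(c,k["position"],.0185)))
E
```

```text
25.1167 [0.5983 0.212  0.0741] x [-0.8594  0.1483 -0.4893] y [ 0.1777  0.984  -0.0139] z [ 0.4794 -0.0988 -0.872 ] j [-0.4766  0.2569 -0.1492  2.0481  0.7552  0.6088  0.2002] f [-26.7095   1.7486  21.661 ] 0.014115324576920106
(np.float64(0.012961317285265145), np.float64(-0.0021313333139431653))
side {'position': [292.5, 172.4], 'confidence': 0.35} (np.float64(0.03410265135532031), np.float64(-0.4959158122219746))
```

View pics/s7.png

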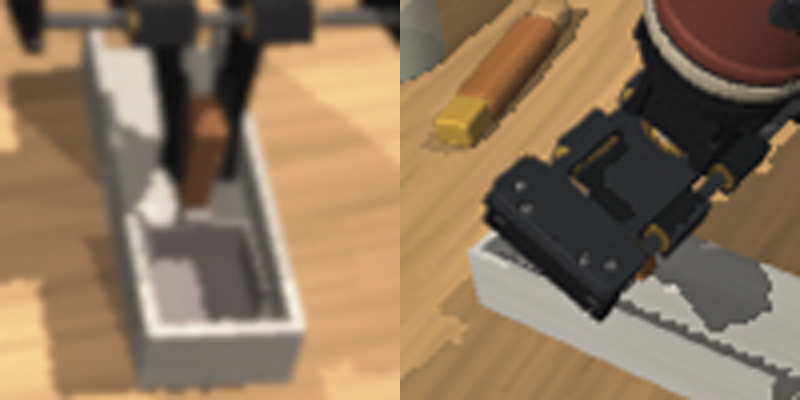

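Request:
{"api": "move_arm", "payload": {"motion": "0.11 0 -0.06 0;0.11 0 -0.06 0;0.11 0 -0.06 0;0 0 0 0;-0.12 0 -0.22 0;-0.24 0 -0.44 0;-0.49 -0.01 -0.87 0;-0.49 -0.01 -0.87 0;-0.49 -0.01 -0.87 0;-0.49 -0.01 -0.87 0;-0.24 0 -0.44 0;-0.12 0 -0.22 0"}}

```text
t: 26.32
tool_pos: [0.5973, 0.2107, 0.1297]
tcp_rot: [0.253, 0.086, 0.963, -0.029]
ft_force: [-0.5, 0.2, -1.0]
grip_width: 0.0138
grip_force: 29.9
```

```bash
python3 - <<'E'
from h import *
st(); o=ctrl.get_obs(); print(tf(o["tool_pos"]))
cv2.imwrite("pics/sc8.png",ctrl.snapshot("scene")); cv2.imwrite("pics/sd8.png",ctrl.snapshot("side"))
for c in("scene","side"):
  for k in ctrl.spot_in("nugget0",c): print(c,np.round(k["position"]),k["confidence"],"pan z:",tf(atz(c,k["position"],o["tool_pos"][2]-.052)),"floor:",tf(atz(c,k["position"],.0185)))
im=ctrl.camera_params("wrist")
E
```

```text
26.3167 [0.5973 0.2107 0.1297] x [-0.8577  0.151  -0.4915] y [ 0.1807  0.9835 -0.0132] z [ 0.4814 -0.1001 -0.8708] j [-0.4508  0.1753 -0.1747  2.011   0.6493  0.6976  0.3236] f [-0.4946  0.2436 -1.0419] 0.013846059921793632
(np.float64(0.012165496400910374), np.float64(-0.0035713517435459726))
scene [384. 249.] 0.55 pan z: (np.float64(0.09370950979628576), np.float64(-0.017728692206740504)) floor: (np.float64(0.04836114289308199), np.float64(-0.0019080820225664582))
side [283. 175.] 0.75 pan z: (np.float64(0.005944893960895279), np.float64(-0.3759008007572021)) floor: (np.float64(0.05341290048899544), np.float64(-0.46627779207515213))
side [171. 248.] 0.58 pan z: (np.float64(0.07067319998404793), np.float64(0.01040534990201554)) floor: (np.float64(0.12519966833821358), np.float64(-0.037845910261668114))
```

```bash
python3 - <<'E'
from h import *
a=cv2.imread("pics/sc8.png")[205:275,350:420];b=cv2.imread("pics/sd8.png")[205:275,140:210]
cv2.imwrite("pics/v8.png",np.hstack([cv2.resize(k,(400,400),interpolation=cv2.INTER_CUBIC) for k in(a,b)]))
E
```

```text
(no output)
```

View pics/v8.png

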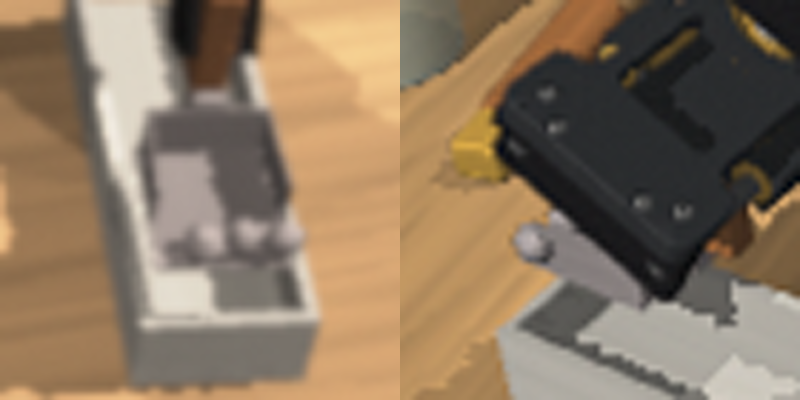

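```bash
cat > fit.py <<'E'
from h import *
import pickle
from scipy.optimize import minimize
def run(views,x0=(.538,-.224)):
    def hull(cam,P,c):
        a=np.linspace(0,2*np.pi,40); pts=[]
        for r,z in((.045,.077),(.034,.033)):
            pts+= [proj(cam,[c[0]+r*np.cos(t),c[1]+r*np.sin(t),z],P) for t in a]
        return cv2.convexHull(np.array(pts,np.float32))
    M=[]
    for cam,P,im in views:
        hsv=cv2.cvtColor(im,cv2.COLOR_BGR2HSV); m=((hsv[...,1]<75)&(hsv[...,2]>125)).astype(np.uint8)
        h0=hull(cam,P,x0); roi=np.zeros_like(m); cv2.fillConvexPoly(roi,h0.astype(int),1); roi=cv2.dilate(roi,np.ones((25,25)))
        m=m&roi; n,l,s,_=cv2.connectedComponentsWithStats(m); k=1+np.argmax(s[1:,4]); M.append((l==k).astype(np.uint8)); print(cam,s[k])
    def cost(c):
        t=0
        for (cam,P,im),m in zip(views,M):
            g=np.zeros((m.shape[0]*4,m.shape[1]*4),np.uint8); cv2.fillConvexPoly(g,np.round((hull(cam,P,c)+.5)*4).astype(int),255)
            g=cv2.resize(g,m.shape[::-1],interpolation=cv2.INTER_AREA)/255.
            t+=np.minimum(g,m).sum()/np.maximum(g,m).sum()
        return -t/len(views)
    r=minimize(cost,x0,method="Nelder-Mead",options=dict(initial_simplex=[x0,(x0[0]+.01,x0[1]),(x0[0],x0[1]+.01)],xatol=2e-4))
    print(r.x,r.fun); return r.x
if __name__=="__main__":
    S=("side",ctrl.camera_params("side"),cv2.imread("pics/side0.png")); W=("wrist",pickle.load(open("P1.pkl","rb")),cv2.imread("pics/w1raw.png"))
    run([S]); run([W]); run([S,W])
    for p in((350,350),(334,321)): print(atz("scene",p,.03))
E
python3 fit.py
```

```text
side [275 155  29  26 520]
[ 0.53902301 -0.23740791] -0.8256721650129895
wrist [ 497  111   63   80 3264]
[ 0.53822556 -0.2302378 ] -0.8178467760347021
side [275 155  29  26 520]
wrist [ 497  111   63   80 3264]
[ 0.53741636 -0.23300991] -0.8032421573658112
[0.86634072 0.05584278 0.03      ]
[0.79819707 0.04176695 0.03      ]
```

```bash
cat > bb.py <<'E'
from h import *
import pickle
from scipy.optimize import least_squares
Ps=ctrl.camera_params("side"); Pw=pickle.load(open("P1.pkl","rb"))
a=np.linspace(0,2*np.pi,120)
def bb(cam,P,c,zr=((.045,.077),(.034,.033))):
    q=np.array([proj(cam,[c[0]+r*np.cos(t),c[1]+r*np.sin(t),z],P) for r,z in zr for t in a]); return q[:,0].min(),q[:,1].min(),q[:,0].max(),q[:,1].max()
def w(c): b=bb("wrist",Pw,c); return np.array([b[0]-497,b[1]-111,b[3]-190.5])
def s(c): b=bb("side",Ps,c); return np.array([b[0]-275,b[1]-155,b[2]-303.5,b[3]-180.5])
for n,f in(("w",w),("s",s),("ws",lambda c:np.r_[w(c),s(c)])):
    r=least_squares(f,[.535,-.22],diff_step=1e-3); print(n,r.x,np.round(r.fun,1))
print(bb("wrist",Pw,[.535,-.22],((.045,.077),)),bb("wrist",Pw,[.535,-.22],((.034,.033),)))
E
python3 bb.py
```

```text
w [ 0.53748714 -0.23030807] [ 0.  -1.   1.1]
s [ 0.5366812  -0.23712657] [-1.  -0.2  1.   0. ]
ws [ 0.53719876 -0.23107678] [ 0.6 -0.7  1.4 -1.8  0.7  0.2  1. ]
(np.float64(502.1203897227971), np.float64(112.16329252278025), np.float64(580.700605664718), np.float64(193.70815554724632)) (np.float64(488.57031450908164), np.float64(120.93494356044533), np.float64(542.4785140714666), np.float64(176.66931829817253))
```

```bash
cat > pour.py <<'E'
from h import *
cru=np.array([.5373,-.2300]); sy=.15; sd=np.array([np.cos(sy),np.sin(sy)]); sn=np.array([-sd[1],sd[0]]); so=cru+.046*sd
Rg=np.array([[-.8577,.1807,.4814],[.151,.9835,-.1001],[-.4915,-.0132,-.8708]])   # tool in world while the scoop is level
Rg=R.from_matrix(Rg).as_matrix()
S0=np.array([[d_[0],n_[0],0],[d_[1],n_[1],0],[0,0,1]])
tcp_s=np.array([-.049,-.0027,.061])      # TCP in scoop frame
Rst=Rg.T@S0                               # scoop axes in tool frame
def sc2w(T,p,pt): return p+T@Rst@(np.array(pt)-tcp_s)
def rot(phi): return Rg@R.from_rotvec([0,0,phi]).as_matrix()
def tcp_for(phi,F,pt=(.02,0,.002)): T=rot(phi); return F-T@Rst@(np.array(pt)-tcp_s)
def slide(w): return np.array([(w[:2]-so)@sd,(w[:2]-so)@sn,w[2]])
def box(c,g=9):
    return np.array([[x,y,z] for x in np.linspace(*c[0],g) for y in np.linspace(*c[1],g) for z in np.linspace(*c[2],g)])
def hclear(phi,p):
    T=rot(phi); out=[]
    for b in (box([(-.04,.04),(-.095,.095),(-.16,-.051)],13),box([(-.012,.012),(-.03,.03),(-.051,.019)])): out+=[slide(p+T@q) for q in b]
    for b in (box([(-.03,.03),(-.0265,.0265),(0,.025)]),box([(-.061,-.03),(-.007,.007),(.0,.082)])): out+=[slide(sc2w(T,p,q)) for q in b]
    q=np.array(out); lo=np.array([.008,-.1,.112]);hi=np.array([.116,.1,.145])
    e=np.maximum(np.maximum(lo-q,q-hi),0); return np.linalg.norm(e,axis=1).min()
def Fz(phi,pt=(.02,0,.002),c=cru,off=(0,0)):
    """lowest F height with pan bottom clear of the rim"""
    F=np.array([c[0]+off[0],c[1]+off[1],0]); T=rot(phi); p=tcp_for(phi,F,pt)
    q=np.array([sc2w(T,p,b) for b in box([(-.03,.03),(-.0265,.0265),(0,0)],15)])
    r=np.hypot(q[:,0]-c[0],q[:,1]-c[1]); need=np.where((r>.034)&(r<.055),.083,np.where(r<=.034,.072,.04))
    return (need-q[:,2]).max()
def seq(poses,Tn,pn):
    T=np.array(Tn);p=np.array(pn,float);rows=[]
    for P,w in poses:
        dlt=np.round(T.T@(P-p)*100,2); rows.append("%g %g %g %g"%(*dlt,w)); p=p+T@dlt/100; T=T@R.from_rotvec([0,0,w]).as_matrix()
    for i in range(0,len(rows),12): print(";".join(rows[i:i+12]))
    print("end",p)
if __name__=="__main__":
    for phi in np.arange(0,3.2,.2):
        z=Fz(phi); F=np.array([*cru,z]); p=tcp_for(phi,F); T=rot(phi)@Rst
        print(round(phi,1),"Fz %.3f"%z,"tcp",np.round(p,3),"nose",np.round(T[:,0],2),"left_z %.2f"%T[2,1],"norm %.2f"%T[2,2],"heater %.3f"%hclear(phi,p))
E
python3 pour.py
```

```text
0.0 Fz 0.085 tcp [ 0.469 -0.221  0.144] nose [ 0.99 -0.16 -0.  ] left_z -0.00 norm 1.00 heater 0.037
0.2 Fz 0.087 tcp [ 0.47  -0.215  0.146] nose [ 0.94 -0.33 -0.  ] left_z 0.10 norm 1.00 heater 0.034
0.4 Fz 0.089 tcp [ 0.472 -0.209  0.149] nose [ 0.87 -0.49 -0.03] left_z 0.19 norm 0.98 heater 0.032
0.6 Fz 0.091 tcp [ 0.475 -0.204  0.151] nose [ 0.77 -0.63 -0.06] left_z 0.28 norm 0.96 heater 0.030
0.8 Fz 0.092 tcp [ 0.478 -0.199  0.153] nose [ 0.66 -0.75 -0.12] left_z 0.36 norm 0.93 heater 0.029
1.0 Fz 0.092 tcp [ 0.483 -0.195  0.155] nose [ 0.52 -0.83 -0.18] left_z 0.42 norm 0.89 heater 0.029
1.2 Fz 0.091 tcp [ 0.488 -0.192  0.157] nose [ 0.37 -0.89 -0.25] left_z 0.47 norm 0.85 heater 0.030
1.4 Fz 0.090 tcp [ 0.493 -0.191  0.159] nose [ 0.22 -0.92 -0.34] left_z 0.50 norm 0.80 heater 0.032
1.6 Fz 0.091 tcp [ 0.499 -0.19   0.163] nose [ 0.07 -0.9  -0.42] left_z 0.51 norm 0.75 heater 0.028
1.8 Fz 0.092 tcp [ 0.504 -0.191  0.167] nose [-0.07 -0.86 -0.51] left_z 0.50 norm 0.70 heater 0.023
2.0 Fz 0.092 tcp [ 0.509 -0.193  0.17 ] nose [-0.21 -0.78 -0.59] left_z 0.47 norm 0.66 heater 0.020
2.2 Fz 0.091 tcp [ 0.514 -0.196  0.172] nose [-0.32 -0.68 -0.66] left_z 0.42 norm 0.62 heater 0.015
2.4 Fz 0.090 tcp [ 0.518 -0.2    0.174] nose [-0.41 -0.54 -0.73] left_z 0.36 norm 0.58 heater 0.012
2.6 Fz 0.088 tcp [ 0.521 -0.205  0.174] nose [-0.48 -0.39 -0.78] left_z 0.29 norm 0.55 heater 0.011
2.8 Fz 0.087 tcp [ 0.523 -0.211  0.174] nose [-0.52 -0.23 -0.82] left_z 0.20 norm 0.53 heater 0.010
3.0 Fz 0.084 tcp [ 0.524 -0.217  0.173] nose [-0.53 -0.06 -0.85] left_z 0.10 norm 0.52 heater 0.010
```

```bash
cat > go.py <<'E'
from pour import *
o=ctrl.get_obs(); st(); q=np.array(o["tcp_rot"]); Tn=R.from_quat(q[[1,2,3,0]]).as_matrix(); p0=np.array(o["tool_pos"])
pt=(.02,-.012,.002); N=32
v=np.r_[np.linspace(0,1,11)[1:],np.ones(N-20),np.linspace(1,0,11)[:-1]]; s=np.cumsum(v)/v.sum()
sm=lambda u:(lambda c:c*c*c*(10-15*c+6*c*c))(np.clip(u,0,1))
p1=tcp_for(.2,np.array([*cru,Fz(.2,pt)+.012]),pt); print("goal",p1)
poses=[];prev=0;pp=[p0,p0]
for k in s:
    ph=.2*sm(k*1.2); P=np.array([p0[0]+(p1[0]-p0[0])*sm(1.3*k),p0[1]+(p1[1]-p0[1])*k,p0[2]+(p1[2]-p0[2])*sm(k*1.6)])
    poses.append((P,round(ph-prev,4))); prev+=round(ph-prev,4); pp.append(P)
a=np.diff(np.array(pp),2,axis=0)*144; print("max acc",np.linalg.norm(a[:,:2],axis=1).max(),"min heater",min(hclear(.2,P) for P,_ in poses[10:]))
seq(poses,Tn,p0)
E
python3 go.py
```

```text
26.5167 [0.5968 0.2111 0.1283] x [-0.8584  0.1498 -0.4906] y [ 0.1795  0.9837 -0.0137] z [ 0.4805 -0.0999 -0.8713] j [-0.4513  0.1768 -0.1751  2.0121  0.6501  0.6964  0.3227] f [-0.8055  0.1188 -3.2432] 0.013704128139390323
goal [ 0.4736 -0.2039  0.1582]
max acc 0.46968972760496674 min heater 0.017599946424296735
-0.03 -0.18 0.02 0;-0.05 -0.35 0.03 0;-0.08 -0.54 0.05 0.0001;-0.1 -0.71 0.06 0.0002;-0.1 -0.89 0.05 0.0005;-0.1 -1.09 0.02 0.0014;-0.05 -1.28 -0.05 0.0027;0.01 -1.49 -0.16 0.0049;0.13 -1.7 -0.32 0.0078;0.28 -1.94 -0.51 0.0117;0.39 -1.98 -0.64 0.0144;0.47 -2.02 -0.73 0.0168
0.52 -2.04 -0.77 0.0185;0.52 -2.06 -0.74 0.0194;0.47 -2.06 -0.66 0.0194;0.38 -2.05 -0.55 0.0187;0.26 -2.01 -0.4 0.0171;0.09 -1.95 -0.25 0.0149;-0.11 -1.89 -0.09 0.0121;-0.3 -1.81 0.01 0.0091;-0.47 -1.74 0.1 0.006;-0.58 -1.7 0.17 0.0032;-0.62 -1.69 0.18 0.001;-0.55 -1.52 0.16 0.0001
-0.5 -1.35 0.14 0;-0.43 -1.18 0.13 0;-0.37 -1.01 0.11 0;-0.31 -0.84 0.09 0;-0.25 -0.68 0.07 0;-0.18 -0.5 0.05 0;-0.13 -0.34 0.04 0;-0.06 -0.17 0.02 0
end [ 0.4737 -0.2039  0.1582]
```

Request:
{"api": "move_arm", "payload": {"motion": "-0.03 -0.18 0.02 0;-0.05 -0.35 0.03 0;-0.08 -0.54 0.05 0;-0.1 -0.71 0.06 0;-0.1 -0.89 0.05 0.0005;-0.1 -1.09 0.02 0.0014;-0.05 -1.28 -0.05 0.0027;0 -1.49 -0.16 0.005;0.13 -1.7 -0.32 0.008;0.28 -1.94 -0.51 0.012;0.39 -1.98 -0.64 0.0144;0.47 -2.02 -0.73 0.0168"}}

```text
t: 27.52
tool_pos: [0.5523, 0.0741, 0.1451]
tcp_rot: [0.253, 0.115, 0.96, -0.021]
ft_force: [-0.3, 0.2, -0.5]
grip_width: 0.0137
grip_force: 29.9
```

Request:
{"api": "move_arm", "payload": {"motion": "0.52 -2.04 -0.77 0.0185;0.52 -2.06 -0.74 0.0194;0.47 -2.06 -0.66 0.0194;0.38 -2.05 -0.55 0.0187;0.26 -2.01 -0.4 0.0171;0.09 -1.95 -0.25 0.0149;-0.11 -1.89 -0.09 0.0121;-0.3 -1.81 0.01 0.0091;-0.47 -1.74 0.1 0.006;-0.58 -1.7 0.17 0.0032;-0.62 -1.69 0.18 0.001;-0.55 -1.52 0.16 0"}}

```text
t: 28.52
tool_pos: [0.4731, -0.1405, 0.1585]
tcp_rot: [0.254, 0.182, 0.95, -0.004]
ft_force: [-0.8, -0.0, -1.8]
grip_width: 0.0138
grip_force: 29.9
```

Request:
{"api": "move_arm", "payload": {"motion": "-0.5 -1.35 0.14 0;-0.43 -1.18 0.13 0;-0.37 -1.01 0.11 0;-0.31 -0.84 0.09 0;-0.25 -0.68 0.07 0;-0.18 -0.5 0.05 0;-0.13 -0.34 0.04 0;-0.06 -0.17 0.02 0;0 0 0 0;0 0 0 0"}}

```text
t: 29.35
tool_pos: [0.4741, -0.2033, 0.1584]
tcp_rot: [0.254, 0.181, 0.95, -0.004]
ft_force: [0.5, 0.1, -2.3]
grip_width: 0.014
grip_force: 29.9
```

```bash
cat > mid.py <<'E'
from pour import *
st(); o=ctrl.get_obs(); q=np.array(o["tcp_rot"]); Tn=R.from_quat(q[[1,2,3,0]]).as_matrix(); p0=np.array(o["tool_pos"])
ph=R.from_matrix(Rg.T@Tn).as_rotvec(); print("phi",ph)
for c in("scene","side"):
  im=ctrl.snapshot(c); cv2.imwrite(f"pics/{c}9.png",im)
  for k in ctrl.spot_in("nugget0",c): 
    w=atz(c,k["position"],p0[2]-.051); s_=(Tn@Rst).T@(w-p0)+tcp_s; print(c,np.round(k["position"]),round(k["confidence"],2),w,"scoop xy",s_[:2])
  for k in ctrl.spot_in("crucible_rim",c)[:1]: print(c,"rim",k,atz(c,k["position"],.077))
lip=[proj("side",sc2w(Tn,p0,[.03,y,0]),None) for y in(-.0265,.0265)]; print("lip px side",lip,"scene",[proj("scene",sc2w(Tn,p0,[.03,y,0])) for y in(-.0265,.0265)])
E
python3 mid.py
```

```text
29.35 [ 0.4741 -0.2033  0.1584] x [-0.8054  0.3422 -0.4839] y [0.3459 0.9344 0.0851] z [ 0.4813 -0.0989 -0.871 ] j [-0.228  -0.2568  0.545   2.3159  0.1295  0.5382  1.437 ] f [ 0.4682  0.1069 -2.3032] 0.014001257566470353
phi [-0.0012  0.0005  0.1987]
scene rim {'position': [176.6, 225.9], 'confidence': 0.47} [ 0.5158 -0.2561  0.077 ]
side rim {'position': [289.1, 171.7], 'confidence': 0.7} [ 0.5191 -0.1809  0.077 ]
lip px side [array([288.3755, 154.7694]), array([277.2468, 159.7844])] scene [array([180.232 , 228.8792]), array([202.897 , 229.7653])]
```

```bash
cat > go2.py <<'E'
from pour import *
o=ctrl.get_obs(); q=np.array(o["tcp_rot"]); Tn=R.from_quat(q[[1,2,3,0]]).as_matrix(); p0=np.array(o["tool_pos"])
pt=(.02,-.012,.002); poses=[]; ph=.1987
# lower first
for z in (.009,.006,.003,.001,0): poses.append((tcp_for(ph,np.array([*cru,Fz(ph,pt)+z]),pt),0.))
for w in [.03,.06,.09]+[.11]*16:
    ph+=w; poses.append((tcp_for(ph,np.array([*cru,Fz(ph,pt)]),pt),w))
# order: row shifts in axes before its own turn, as seq assumes
print("phi end",ph,[round(hclear(x,tcp_for(x,np.array([*cru,Fz(x,pt)]),pt)),3) for x in(.5,1,1.5,2,ph)],[round(Fz(x,pt),3) for x in (.5,1,1.5,2)])
seq(poses,Tn,p0)
E
python3 go2.py
```

```text
phi end 2.1387000000000005 [np.float64(0.023), np.float64(0.02), np.float64(0.021), np.float64(0.013), np.float64(0.011)] [np.float64(0.087), np.float64(0.085), np.float64(0.085), np.float64(0.086)]
0.18 -0.11 0.26 0;0.15 -0.02 0.26 0;0.14 -0.03 0.26 0;0.1 -0.01 0.17 0;0.05 -0.01 0.09 0;-0.03 0.09 -0.01 0.03;-0.06 0.19 -0.02 0.06;-0.09 0.28 -0.02 0.09;-0.11 0.34 -0.01 0.11;-0.09 0.34 0.01 0.11;-0.09 0.33 0.02 0.11;-0.08 0.32 0.04 0.11
-0.08 0.32 0.06 0.11;-0.08 0.3 0.07 0.11;-0.07 0.3 0.09 0.11;-0.1 0.32 0.02 0.11;-0.1 0.37 -0.05 0.11;-0.11 0.36 -0.05 0.11;-0.1 0.36 -0.04 0.11;-0.1 0.36 -0.04 0.11;-0.1 0.35 -0.02 0.11;-0.1 0.35 -0.02 0.11;-0.1 0.34 -0.01 0.11;-0.1 0.34 -0 0.11
end [ 0.51988298 -0.2030059   0.17141929]
```

Request:
{"api": "move_arm", "payload": {"motion": "0.18 -0.11 0.26 0;0.15 -0.02 0.26 0;0.14 -0.03 0.26 0;0.1 0 0.17 0;0.05 0 0.09 0;-0.03 0.09 0 0.03;-0.06 0.19 -0.02 0.06;-0.09 0.28 -0.02 0.09;-0.11 0.34 0 0.11;-0.09 0.34 0 0.11;-0.09 0.33 0.02 0.11;-0.08 0.32 0.04 0.11"}}

```text
t: 30.65
tool_pos: [0.4877, -0.1915, 0.1522]
tcp_rot: [0.243, 0.465, 0.848, 0.075]
ft_force: [0.4, 0.7, -1.4]
grip_width: 0.0138
grip_force: 29.9
```

Request:
{"api": "move_arm", "payload": {"motion": "-0.08 0.32 0.06 0.11;-0.08 0.3 0.07 0.11;-0.07 0.3 0.09 0.11;-0.1 0.32 0.02 0.11;-0.1 0.37 -0.05 0.11;-0.11 0.36 -0.05 0.11;-0.1 0.36 -0.04 0.11;-0.1 0.36 -0.04 0.11;-0.1 0.35 -0.02 0.11;-0.1 0.35 -0.02 0.11;-0.1 0.34 0 0.11;-0.1 0.34 0 0.11"}}

```text
t: 31.65
tool_pos: [0.5204, -0.2031, 0.1714]
tcp_rot: [0.146, 0.887, 0.385, 0.208]
ft_force: [-0.0, -0.8, -1.6]
grip_width: 0.0135
grip_force: 29.9
```

Request:
{"api": "move_arm", "payload": {"motion": "0 0 0 0;0 0 0 0;0 0 0 0;0 0 0 0"}}

```text
t: 31.98
tool_pos: [0.5199, -0.2028, 0.1711]
tcp_rot: [0.147, 0.886, 0.389, 0.207]
ft_force: [-0.5, 0.3, -0.0]
grip_width: 0.0137
grip_force: 29.9
```

```bash
python3 mid.py; cp pics/side9.png pics/side10.png; cp pics/scene9.png pics/scene10.png
```

```text
31.9833 [ 0.5199 -0.2028  0.1711] x [0.6116 0.7497 0.2526] y [ 0.6281 -0.6543  0.4211] z [ 0.481  -0.0989 -0.8711] j [ 0.082  -0.1182  0.2373  2.2097 -0.0627  0.5378 -0.3727] f [-0.465   0.278  -0.0257] 0.013692721694028001
phi [0.     0.0016 2.136 ]
scene [380. 238.] 0.19 [0.6783 0.1687 0.1201] scoop xy [-0.3263 -0.1665]
side rim {'position': [291.6, 168.0], 'confidence': 0.59} [ 0.5188 -0.2037  0.077 ]
lip px side [array([291.3327, 165.5038]), array([284.4061, 151.6709])] scene [array([190.0065, 229.0491]), array([173.6377, 235.8949])]
```

```bash
python3 - <<'E'
from h import *
plan([((.515,-.205,.28),0,4),((.464,-.31,.31),0,4)])
E
```

```text
0.57 1.1 -2.42 0;0.58 1.1 -2.42 0;0.57 1.1 -2.43 0;0.58 1.09 -2.42 0
-2.56 1.24 -1.01 0;-2.55 1.24 -1 0;-2.56 1.24 -1.01 0;-2.55 1.24 -1.01 0
end [ 0.464 -0.31   0.31 ] axes x,z [0.613 0.748 0.254] [ 0.481 -0.099 -0.871]
```

Request:
{"api": "move_arm", "payload": {"motion": "0.2 0.4 -0.9 0;0.57 1.1 -2.42 0;0.58 1.1 -2.42 0;0.57 1.1 -2.43 0;0.58 1.1 -2.42 0;-2.56 1.24 -1 0;-2.56 1.24 -1 0;-2.56 1.24 -1 0;-2.56 1.24 -1 0;0 0 0 0;0 0 0 0"}}

```text
t: 33.2
tool_pos: [0.4627, -0.3123, 0.3213]
tcp_rot: [0.147, 0.887, 0.386, 0.208]
ft_force: [1.2, 1.1, -1.6]
grip_width: 0.0135
grip_force: 29.9
```

```bash
python3 - <<'E'
from h import *
import pickle
st()
P=ctrl.camera_params("wrist"); im=ctrl.snapshot("wrist"); cv2.imwrite("pics/w11.png",im); pickle.dump(P,open("P11.pkl","wb"))
print("exp floor/rim px",proj("wrist",[.5373,-.23,.045],P),proj("wrist",[.5373,-.23,.077],P))
for n,z in(("nugget0",.045),("nugget1",.045),("crucible_rim",.077),("crucible_floor",.038),("push_plate",.048)):
    for k in ctrl.spot_in(n,"wrist"): print(n,np.round(k["position"],1),round(k["confidence"],2),atz("wrist",k["position"],z,P)[:2])
for c in("side","scene"):
    ctrl.snapshot(c)
    for k in ctrl.spot_in("nugget0",c): print(c,np.round(k["position"]),round(k["confidence"],2))
E
```

```text
33.2 [ 0.4627 -0.3123  0.3213] x [0.6153 0.7459 0.2548] y [ 0.6233 -0.6583  0.422 ] z [ 0.4825 -0.1008 -0.8701] j [ 0.1384 -0.2505  0.4269  1.9773 -0.0984  0.912  -0.1292] f [ 1.1694  1.0633 -1.6381] 0.013480336123444106
exp floor/rim px [176.2152 145.894 ] [180.4346 141.15  ]
nugget0 [210.   99.9] 0.68 [ 0.6095 -0.218 ]
nugget0 [164.  159.5] 0.63 [ 0.5152 -0.2316]
nugget0 [183.5 148.4] 0.49 [ 0.5415 -0.2379]
nugget0 [278.8 247.4] 0.23 [ 0.5377 -0.4173]
nugget1 [210.   99.9] 0.68 [ 0.6095 -0.218 ]
nugget1 [164.  159.5] 0.63 [ 0.5152 -0.2316]
nugget1 [183.5 148.4] 0.49 [ 0.5415 -0.2379]
nugget1 [278.8 247.4] 0.23 [ 0.5377 -0.4173]
crucible_rim [172.  149.8] 0.95 [ 0.5236 -0.2305]
crucible_rim [276.4 246.9] 0.44 [ 0.5287 -0.4006]
crucible_floor [174.  153.7] 0.56 [ 0.53   -0.2347]
crucible_floor [ 98.1 331.5] 0.32 [ 0.322  -0.3148]
push_plate [172.2 151.6] 0.6 [ 0.5283 -0.2316]
scene [388. 160.] 0.57
```

```bash
python3 - <<'E'
from h import *
im=cv2.imread("pics/w11.png"); hsv=cv2.cvtColor(im,cv2.COLOR_BGR2HSV)
def pr(x0,y0,w,h,s):
    for y in range(y0,y0+h,s): print(y,"".join("%3d"%(int(hsv[y:y+s,x:x+s,2].mean())//10) for x in range(x0,x0+w,s)))
print("cup, cols from 128 step 3"); pr(128,108,96,90,3)
print("spot"); pr(192,84,36,33,3)
E
```

```text
cup, cols from 128 step 3
108  24 24 24 23 21 20 21 16 14 19 24 23 16 11 10  9 10 10 11 13 13 15 12  7  6  8  8  8  9  8  8  8
111  23 24 24 24 23 21 17 14 22 23 14  9 10 10 11 12 12 11 11 11 11 11 13 15 10  6  7  8  9  8  8  8
114  23 23 24 24 24 19 16 23 21 11 10 12 13 13 13 13 13 11 11 11 11 11 11 12 14 12  6  7  8  8  8  8
117  23 23 23 24 21 17 23 19 10 11 12 11 10 10 10 10 11 11 11 11 11 12 12 12 12 14 12  6  7  8  8  8
120  23 23 23 21 17 21 23 10 10 10 10 10 11 13 13 14 14 15 14 11 12 12 12 12 12 12 14 12  6  6  8  9
123  23 23 23 18 18 25 13 10 10 10 12 13 15 16 18 18 18 17 16 14 14 13 13 13 12 12 13 19 10  6  6  9
126  23 23 18 17 21 21  9 10 12 12 14 18 20 20 20 20 20 20 20 19 16 16 16 16 16 15 13 16 19  6  6  6
129  23 19 17 17 24 16 10 10 11 15 20 20 20 20 20 20 20 20 20 20 20 17 16 16 16 16 17 20 20 14  6  6
132  20 17 17 18 25 11 10 11 13 20 20 20 20 20 20 20 20 20 20 20 20 20 17 16 17 17 22 21 23 22  5  6
135  17 17 17 19 23  9 11 11 19 20 20 20 20 20 20 20 20 20 20 20 20 20 20 17 19 22 22 22 23 25  9  6
138  17 17 16 17 22  9 11 13 20 20 20 20 20 20 20 20 20 20 20 20
[... 1705 characters left out ...]
  8  8  8  9 11 11 11 13 17 16 16 15 15 16 16 15
192  14 14 15 10 10  8  8 11 11 11 10 11 11  8  8  8  8  8  8 11 11 11 11 15 17 17 16 16 15 15 16 16
195  14 14 14 15 16 11  9  7  9 11 11 11 11 10  8  8  8  8 10 11 11 11 15 16 15 17 17 16 16 15 16 16
spot
84   9  8  6  5  5  5  5  7 10 12 13 13
87   8  7  8  7  5  5  5  5  6 10 12 13
90   7  8  8  8  7  5  5  5  5  6  9 12
93   7  8  8  8  8  8  6  5  5  5  6  9
96   8  8  8  8  8  8  8  6  5  5  5  6
99   8  8  8  8  8  8  8  8  7  5  5  5
102   6  7  8  8  8  8  8  8  8  7  5  5
105   6  6  7  8  8  8 10  9  8  8  7  6
108  14 11  6  6  8  8  9  9  8  8  8  8
111  11 14 14  8  6  8  8  9  8  8  8  8
114  11 11 13 15  9  6  8  8  8  8  8  8
```

```bash
python3 - <<'E'
from h import *
for c in("scene","side"):
    im=ctrl.snapshot(c); cv2.imwrite(f"pics/{c}12.png",im); a=cv2.imread(f"pics/{c}0.png")
    d=cv2.absdiff(im,a).max(2); m=(d>40).astype(np.uint8); n,l,s,ce=cv2.connectedComponentsWithStats(m)
    for i in range(1,n):
        if s[i,4]>=6: print(c,s[i],ce[i].round(),atz(c,ce[i],.006)[:2])
    v=cv2.cvtColor(im,cv2.COLOR_BGR2GRAY)
    x0,y0,w,h=(362,200,40,74) if c=="scene" else (160,250,90,52)
    for y in range(y0,y0+h,2): print(y,"".join("%3d"%(int(v[y:y+2,x:x+2].mean())//10) for x in range(x0,x0+w,2)))
E
```

```text
scene [114   0   7   3  14] [116.   1.] [-0.92558257 -0.47804634]
scene [207   0  22  39 203] [219.  18.] [-0.64285779 -0.05307007]
scene [113  23   6   2   9] [116.  23.] [-0.70044945 -0.46963961]
scene [121  23  11   2  16] [126.  24.] [-0.6887468  -0.42869599]
scene [230  26   5  12  46] [232.  32.] [-0.51645723 -0.01274204]
scene [265  27  15  22 178] [272.  35.] [-0.45142134  0.13546107]
scene [251  29  12  14  96] [257.  36.] [-0.46159156  0.07866328]
scene [ 94  31  47   5 210] [118.  33.] [-0.61130959 -0.45563431]
scene [241  33   3   3   7] [242.  34.] [-0.48929146  0.02236792]
scene [101  38  35   7 195] [117.  42.] [-0.54234481 -0.45501089]
scene [219  38   4  16  32] [221.  45.] [-0.42276393 -0.06608757]
scene [  0  41  18  43 470] [ 6. 64.] [-0.47642929 -0.86214212]
scene [  17   46  154  132 8404] [ 99. 104.] [-0.12958646 -0.49335259]
scene [223  57   4   7  10] [224.  60.] [-0.30773951 -0.0645593 ]
scene [265  64   7   7  27] [268.  67.] [-0.22518246  0.08170864]
scene [277  64   6  12  58] [279.  69.] [-0.20765374  0.11705637]
scene [271  73   2   6  10] [272.  76.] [
[... 8787 characters left out ...]

292  13 13 13 13 13 13 13 13 13 13 12 12 10 10 11 11 11 11 13 14 15 15 14 14 14 14 14 14 14 14 14 15 16 16 16 13 10 10 12 17 17 16 10  9 12
294  13 13 13 13 13 14 13 13 12 13 13 12 12 12 11 11 11 11 10 11 12 14 15 15 14 14 14 14 14 14 14 14 14 14 15 16 16 10 10 10 13 12  8 11 13
296  13 13 13 13 13 13 13 12 13 13 12 12 13 13 12 12 11 11 11 11 11 11 12 14 15 15 14 14 14 14 14 14 14 14 14 14 12  9 10 10 13  8 11 12 13
298  13 13 13 13 13 13 13 13 13 13 12 12 12 12 13 13 13 12 11 11 12 11 11 10 11 13 14 15 14 14 14 14 14 14 14 14 12  9 10 12  9 10 12 12 11
300  13 13 13 13 13 13 12 13 13 12 13 12 12 12 13 13 13 13 13 14 11 10 10 10 11 11 12 13 14 15 15 14 14 14 14 14 13  9 10  9 10 12 12 12 11
```

```bash
cat > back.py <<'E'
from pour import *
for c,p in(("scene",(388,246)),("side",(190.5,272))): print(c,tf(atz(c,p,.0185)))
o=ctrl.get_obs(); q=np.array(o["tcp_rot"]); Tn=R.from_quat(q[[1,2,3,0]]).as_matrix(); p0=np.array(o["tool_pos"])
phi=R.from_matrix(Rg.T@Tn).as_rotvec()[2]
g=C-.075*d_-.0020*n_; p1=np.array([*g,.14]); N=20; poses=[]; print("goal",g,phi)
sm=lambda u:u*u*(3-2*u)
for i in range(1,N+1):
    u=i/N; P=p0+(p1-p0)*np.array([u,u,sm(max(0,(u-.5)*2))]); poses.append((P,round(-phi/N,4)))
seq(poses,Tn,p0)
E
python3 back.py
```

```text
scene (np.float64(0.04088825088321779), np.float64(0.00973819488652309))
side (np.float64(0.03263948987567773), np.float64(0.00506709081075704))
goal [0.51159012 0.22654609] 2.1385913178885025
2.16 -1.61 -0.15 -0.1069;2.31 -1.37 -0.15 -0.1069;2.45 -1.12 -0.15 -0.1069;2.55 -0.85 -0.15 -0.1069;2.63 -0.57 -0.15 -0.1069;2.68 -0.29 -0.15 -0.1069;2.69 -0 -0.15 -0.1069;2.68 0.28 -0.15 -0.1069;2.63 0.57 -0.15 -0.1069;2.55 0.85 -0.15 -0.1069;2.57 0.9 0.29 -0.1069;2.72 0.83 1.04 -0.1069
2.82 0.88 1.6 -0.1069;2.87 1.03 1.98 -0.1069;2.84 1.28 2.17 -0.1069;2.68 1.57 2.17 -0.1069;2.4 1.88 1.98 -0.1069;1.98 2.2 1.6 -0.1069;1.42 2.45 1.04 -0.1069;0.74 2.63 0.29 -0.1069
end [0.5115783  0.22658139 0.13996912]
```

Request:
{"api": "move_arm", "payload": {"motion": "2.16 -1.61 -0.15 -0.1069;2.31 -1.37 -0.15 -0.1069;2.45 -1.12 -0.15 -0.1069;2.55 -0.85 -0.15 -0.1069;2.63 -0.57 -0.15 -0.1069;2.68 -0.29 -0.15 -0.1069;2.69 0 -0.15 -0.1069;2.68 0.28 -0.15 -0.1069;2.63 0.57 -0.15 -0.1069;2.55 0.85 -0.15 -0.1069;2.57 0.9 0.29 -0.1069;2.72 0.83 1.04 -0.1069"}}

```text
t: 34.8
tool_pos: [0.4932, 0.013, 0.303]
tcp_rot: [0.243, 0.476, 0.842, 0.079]
ft_force: [1.2, -0.1, -0.6]
grip_width: 0.0136
grip_force: 29.9
```

Request:
{"api": "move_arm", "payload": {"motion": "2.82 0.88 1.6 -0.1069;2.87 1.03 1.98 -0.1069;2.84 1.28 2.17 -0.1069;2.68 1.57 2.17 -0.1069;2.4 1.88 1.98 -0.1069;1.98 2.2 1.6 -0.1069;1.42 2.45 1.04 -0.1069;0.74 2.63 0.29 -0.1069;0 0 0 0;0 0 0 0"}}

```text
t: 35.63
tool_pos: [0.5111, 0.2283, 0.1392]
tcp_rot: [0.251, 0.085, 0.964, -0.028]
ft_force: [0.1, 0.3, -0.9]
grip_width: 0.0138
grip_force: 29.9
```

```bash
python3 - <<'E'
from pour import *
st(); o=ctrl.get_obs(); q=np.array(o["tcp_rot"]); Tn=R.from_quat(q[[1,2,3,0]]).as_matrix(); p0=np.array(o["tool_pos"])
print(R.from_matrix(Rg.T@Tn).as_rotvec(),tf(p0))
g=C-.075*d_-.0015*n_
N=7; seq([(p0+(np.array([*g,.0742])-p0)*i/N,0) for i in range(1,N+1)],Tn,p0)
print("fwd 1cm along d",Tn.T@np.array([*d_,0]),"up",Tn.T@np.array([0,0,1]))
E
```

```text
35.6333 [0.5111 0.2283 0.1392] x [-0.8591  0.1503 -0.4892] y [ 0.1784  0.9839 -0.0111] z [ 0.4797 -0.0968 -0.8721] j [-0.0333  0.0795 -0.737   2.1144  0.6914  0.7813  0.1778] f [ 0.1332  0.3154 -0.9348] 0.01384496494690093
[-0.003   0.0026 -0.001 ] (np.float64(-0.07576533561352533), np.float64(-0.00036001055107976035))
0.44 -0.01 0.81 0;0.45 -0 0.82 0;0.44 -0.01 0.81 0;0.45 -0 0.82 0;0.44 -0.01 0.81 0;0.45 -0.01 0.82 0;0.44 -0 0.81 0
end [0.5117 0.2271 0.0742]
fwd 1cm along d [-0.8721  0.0144  0.489 ] up [-0.4892 -0.0111 -0.8721]
```

Request:
{"api": "move_arm", "payload": {"motion": "0.44 0 0.81 0;0.45 0 0.82 0;0.44 0 0.81 0;0.45 0 0.82 0;0.44 0 0.81 0;0.45 0 0.82 0;0.44 0 0.81 0;0 0 0 0"}}

```text
t: 36.3
tool_pos: [0.5148, 0.2293, 0.0799]
tcp_rot: [0.257, 0.086, 0.962, -0.026]
ft_force: [-18.5, 3.2, 39.4]
grip_width: 0.0174
grip_force: 30.0
```

```bash
python3 - <<'E'
from h import *
st(); print(tf(ctrl.get_obs()["tool_pos"]))
E
```

```text
36.3 [0.5148 0.2293 0.0799] x [-0.8537  0.1513 -0.4983] y [ 0.1781  0.984  -0.0063] z [ 0.4894 -0.0941 -0.867 ] j [-0.0862  0.1916 -0.7075  2.1651  0.9018  0.7188 -0.0396] f [-18.5499   3.2143  39.3542] 0.017424501833512063
(np.float64(-0.07224264470953816), np.float64(0.0012562496722455434))
```

Request:
{"api": "move_arm", "payload": {"motion": "-0.24 0 -0.44 0;-0.49 0 -0.87 0;-0.49 0 -0.87 0;-0.49 0 -0.87 0;-0.49 0 -0.87 0;-0.49 0 -0.87 0;-0.49 0 -0.87 0;0 0 0 0;0 0 0 0"}}

```text
t: 37.05
tool_pos: [0.513, 0.2253, 0.1408]
tcp_rot: [0.253, 0.088, 0.963, -0.029]
ft_force: [0.2, 0.0, -0.6]
grip_width: 0.0136
grip_force: 30.0
```

```bash
cat > chk.py <<'E'
from pour import *
st(); o=ctrl.get_obs(); q=np.array(o["tcp_rot"]); Tn=R.from_quat(q[[1,2,3,0]]).as_matrix(); p0=np.array(o["tool_pos"]); print(tf(p0))
lip=[[.03,-.0265,0],[.03,.0265,0],[-.03,-.0265,.025],[-.03,.0265,.025]]
for c,b in(("scene",(345,190,80,80)),("side",(130,190,110,110))):
    im=ctrl.snapshot(c); cv2.imwrite(f"pics/{c}13.png",im)
    print(c,"expected",[np.round(proj(c,sc2w(Tn,p0,l)),1).tolist() for l in lip])
    for n in("scoop","scoop_lip","nugget0"):
        print(n,[(np.round(k["position"]).tolist(),round(k["confidence"],2)) for k in ctrl.spot_in(n,c)])
    v=cv2.cvtColor(im,cv2.COLOR_BGR2GRAY)
    if c=="scene":
        for y in range(208,268,2): print(y,"".join("%3d"%(int(v[y:y+2,x:x+2].mean())//10) for x in range(360,412,2)))
E
python3 chk.py
```

```text
37.05 [0.513  0.2253 0.1408] x [-0.8564  0.1543 -0.4927] y [ 0.1834  0.983  -0.011 ] z [ 0.4826 -0.0998 -0.8701] j [-0.0269  0.0767 -0.7379  2.1145  0.6933  0.7813  0.177 ] f [ 0.1679  0.0456 -0.6229] 0.013571954557608769
(np.float64(-0.0734226722203042), np.float64(-0.0030098585098238292))
scene expected [[373.3, 217.9], [396.2, 217.1], [370.7, 191.6], [393.1, 190.9]]
scoop [([222.0, 185.0], 0.95), ([379.0, 199.0], 0.61), ([359.0, 129.0], 0.61), ([300.0, 180.0], 0.59)]
scoop_lip [([221.0, 185.0], 0.68), ([298.0, 178.0], 0.58)]
nugget0 []
208   8  8 17 21 21 20 18 17 17 18 18 18 18 18 18 18 18 18 16 16 16 16 17 18 18 19
210   8  8 15 20 21 20 19 18 18 18 18 18 18 18 18 18 18 18 17 17 17 17 17 17 17 17
212   8  7 13 20 21 21 19 17 16 15 15 15 14 14 13 13 16 16 16 17 17 17 17 17 17 17
214   8  7 10 18 20 21 20 20 19 14 11 11 11 11 10  8 16 18 17 17 17 17 17 18 18 18
216   9  8  8 16 20 21 21 21 21 17 11 11 11 11 10  8 15 19 18 18 17 17 17 17 17 17
218   9  8  8 16 20 21 21 21 21 16 11 11 11 11 11  8 12 19 17 17 17 17 17 17 17 17
220   9  8  8 16 21 21 21 21 21 19 12 11 11 11 11  9 10 1
[... 1578 characters left out ...]
 18 17 15 18 22 17 17 18
260  12 12 12 12 11 10 10 19 23 23 23 23 22 22 21 21 20 20 20 20 19 19 19 18 18 18
262  12 12 12 12 12 11  9 12 14 13 13 13 13 12 12 12 12 12 12 12 11 11 13 17 19 19
264  12 12 12 12 12 11  9 10 11 11 11 11 11 11 11 11 11 11 11 11 11 11 13 16 18 18
266  12 12 12 12 12 11 10 10 11 11 11 11 11 11 11 11 11 11 11 11 11 11 15 16 18 19
side expected [[206.3, 246.3], [190.4, 261.1], [228.6, 246.3], [213.0, 261.9]]
scoop [([326.0, 260.0], 0.8), ([371.0, 350.0], 0.62), ([342.0, 208.0], 0.55), ([198.0, 253.0], 0.52)]
scoop_lip [([343.0, 205.0], 0.93), ([327.0, 252.0], 0.92), ([369.0, 352.0], 0.85), ([199.0, 252.0], 0.6)]
nugget0 [([306.0, 182.0], 0.66), ([198.0, 249.0], 0.46)]
```

```bash
python3 - <<'E'
from pour import *
o=ctrl.get_obs(); p0=np.array(o["tool_pos"])
for c in("scene","side"):
    w=np.array([*(p0[:2]+.078*d_),p0[2]-.061])
    print(c,proj(c,w),"d/fwd 1cm",proj(c,w+[*(.01*d_),0])-proj(c,w),"left",proj(c,w+[*(.01*n_),0])-proj(c,w),"up",proj(c,w+[0,0,.01])-proj(c,w))
v=cv2.imread("pics/side13.png"); h=cv2.cvtColor(v,cv2.COLOR_BGR2GRAY); s=cv2.cvtColor(v,cv2.COLOR_BGR2HSV)[...,1]
for y in range(232,276): print(y,"".join("%3d"%(h[y,x]//10) for x in range(176,232)))
v=cv2.imread("pics/scene13.png"); h=cv2.cvtColor(v,cv2.COLOR_BGR2GRAY)
print()
for y in range(184,218): print(y,"".join("%3d"%(h[y,x]//10) for x in range(362,404)))
E
```

```text
scene [383.76588031 217.26755046] d/fwd 1cm [0.73798653 3.27016412] left [ 4.30972    -0.14110203] up [ 0.59543095 -2.90397629]
side [199.87947898 253.84705074] d/fwd 1cm [-3.78105796 -1.53338226] left [-2.98825365  2.82399381] up [-0.55256017 -3.60671289]
232  15 16 16 15 15 15 16 17 17 16 16 15 15 16 16 15 15 15 15 15 15  7  4  4  4  4  4  4 12  8  9  5  4  4  4  4  4  4  4  4  4  4  4  4  3  2  2  2  2  3  4  4  4  4  4  4
233  16 16 15 15 15 16 17 17 17 16 15 15 16 16 15 15 15 15 15 15 11  5  5  4  4  4  4  4  7  6  5  4  4  4  4  4  4  4  4  4  4  4  4  4  4  3  2  2  2  2  3  4  4  4  4  4
234  16 15 15 15 16 17 17 17 16 15 15 16 16 15 15 15 15 15 15  9  6  4  4  5  4  4  4  4  4  4  4  4  4  4  4  4  4  4  4  4  4  4  4  4  4  4  3  2  2  2  2  3  3  4  4  4
235  15 15 15 16 17 17 17 16 15 15 16 16 15 15 15 15 15 15 13  5  3  4  4  4  5  4  4  4  4  4  4  4  4  4  4  4  4  4  4  4  4  4  4  4  4  4  4  4  3  2  2  2  2  4  4  4
236  15 15 16 17 17 17 16 15 15 16 16 16 15 15 15 15 15 15  8  3  3  4  4  4  4  5  4  3  4  4  3  3  4  4  4  4  4  4  4  4  4  4  4  4  4  4  4  4  4
[... 10523 characters left out ...]
 15 15 16 16 16 16 16 16 17 17 17 17 17 17 17
213   7  7 10 15 19 21 21 21 21 21 20 18 16 16 16 15 14 13 13 13 13 13 12 12 12 12 12 11 11 12 14 16 15 15 15 17 17 17 17 17 17 17
214   7  7  9 13 18 20 21 21 21 21 20 20 19 19 19 18 14 12 11 11 11 11 11 11 11 11 10  9  8  9 14 17 18 17 16 17 17 17 17 17 17 17
215   8  7  8 11 15 19 20 21 21 21 21 21 20 20 21 20 16 12 11 11 11 11 11 11 11 11 11  9  8  9 14 18 19 18 17 17 17 17 18 18 18 18
216   8  7  8  9 14 18 20 21 21 21 21 21 21 21 21 20 18 14 12 11 11 11 11 11 11 11 11  9  8  8 12 18 20 19 18 18 18 18 18 18 18 18
217   8  7  7 10 15 19 20 21 21 21 21 21 21 21 21 21 19 15 12 11 11 11 11 11 11 11 11 10  8  7 11 17 20 19 18 18 17 17 17 17 17 17
```

```bash
cat > fitsc.py <<'E'
from pour import *
from scipy.optimize import least_squares
o=ctrl.get_obs(); q=np.array(o["tcp_rot"]); Tn=R.from_quat(q[[1,2,3,0]]).as_matrix(); p0=np.array(o["tool_pos"]); S=Tn@Rst
obs=[("scene",(-.03,.0265,.025),(392.3,188.5)),("scene",(-.03,-.0265,.025),(370.7,188.7)),("scene",(.03,.0265,0),(395.8,212.3)),("scene",(.03,-.0265,0),(372.6,213)),("side",(.03,.0265,0),(188,248.3)),]
Pc={c:ctrl.camera_params(c) for c in("scene","side")}
def f(v,full=True):
    M=S@R.from_rotvec(v[:3]).as_matrix(); r=[]
    for c,l,px in obs: r+=list(proj(c,p0+M@(np.array(l)-tcp_s)+S@v[3:],Pc[c])-px)
    # a point on the lower left edge in side view
    a,b=[proj("side",p0+M@(np.array(l)-tcp_s)+S@v[3:],Pc["side"]) for l in((.03,.0265,0),(-.03,.0265,0))]
    d=(b-a)/np.linalg.norm(b-a); e=np.array([209,261.3])-a; r.append(d[0]*e[1]-d[1]*e[0])
    return np.r_[r,np.array(v[:3])*3,np.array(v[3:])*100]
s=least_squares(f,np.zeros(6)); print("rot (roll,pitch,yaw)",s.x[:3],"shift",s.x[3:],"res",np.round(s.fun[:11],1))
M=S@R.from_rotvec(s.x[:3]).as_matrix()
for n,l in(("lip",(.03,0,0)),("heel",(-.03,0,0)),("lipL",(.03,.0265,0)),("lipR",(.03,-.0265,0)),("heelL",(-.03,.0265,0)),("heelR",(-.03,-.0265,0)),("grip",(-.048,0,.06))):
    w=p0+M@(np.array(l)-tcp_s)+S@s.x[3:]; print(n,np.round(tf(w),4),round(w[2],4))
E
python3 fitsc.py
```

```text
rot (roll,pitch,yaw) [-0.00583448 -0.19943415 -0.03371098] shift [-0.00184935 -0.00411855  0.0102693 ] res [ 0.2 -0.1 -1.  -0.2  0.1  0.2 -0.3 -0.4 -0.5  0.2 -0.5]
lip [ 0.0134 -0.0068] 0.1056
heel [-0.0454 -0.0048] 0.0937
lipL [0.0143 0.0197] 0.1055
lipR [ 0.0125 -0.0332] 0.1056
heelL [-0.0445  0.0217] 0.0937
heelR [-0.0463 -0.0313] 0.0938
grip [-0.0749 -0.0037] 0.149
```

```bash
python3 - <<'E'
from pour import *
o=ctrl.get_obs(); q=np.array(o["tcp_rot"]); Tn=R.from_quat(q[[1,2,3,0]]).as_matrix(); p0=np.array(o["tool_pos"])
a=np.array([*(C-.0784*d_+.0028*n_),.14]); b=a.copy(); b[2]=.064
seq([(p0+(a-p0)*i/2,0) for i in(1,2)]+[(a+(b-a)*i/8,0) for i in range(1,9)],Tn,p0)
c=np.array([*(C-.069*d_),.0735]); seq([(b+(c-b)*i/2,0) for i in(1,2)],Tn,b)
E
```

```text
0.17 0.25 -0.13 0;0.17 0.24 -0.12 0;0.46 0.02 0.83 0;0.47 0.01 0.83 0;0.47 0.01 0.82 0;0.46 0.01 0.83 0;0.47 0.01 0.83 0;0.47 0.01 0.83 0;0.46 0.01 0.82 0;0.47 0.02 0.83 0
end [0.50899821 0.2318848  0.06400211]
-0.64 -0.14 -0.18 0;-0.65 -0.14 -0.18 0
end [0.51785788 0.22748554 0.07349891]
```

Request:
{"api": "move_arm", "payload": {"motion": "0.17 0.25 -0.13 0;0.17 0.24 -0.12 0;0.46 0.02 0.83 0;0.47 0.01 0.83 0;0.47 0.01 0.82 0;0.46 0.01 0.83 0;0.47 0.01 0.83 0;0.47 0.01 0.83 0;0.46 0.01 0.82 0;0.3 0.01 0.5 0;0 0 0 0"}}

```text
t: 38.37
tool_pos: [0.5083, 0.2319, 0.0668]
tcp_rot: [0.251, 0.086, 0.964, -0.029]
ft_force: [-0.1, -0.8, -0.9]
grip_width: 0.0138
grip_force: 30.0
```

```bash
python3 -c "
from h import *
st(); print(tf(ctrl.get_obs()['tool_pos']))"
```

```text
38.3667 [0.5083 0.2319 0.0668] x [-0.8587  0.1511 -0.4896] y [ 0.1804  0.9835 -0.0129] z [ 0.4796 -0.0994 -0.8718] j [-0.1013  0.2162 -0.7089  2.172   0.9276  0.7249 -0.079 ] f [-0.1077 -0.7626 -0.9183] 0.013779815652061222
(np.float64(-0.07911972090735284), np.float64(0.0027158488234225475))
```

Request:
{"api": "move_arm", "payload": {"motion": "0.15 0 0.26 0;0 0 0 0;0 0 0 0"}}

```text
t: 38.62
tool_pos: [0.5092, 0.2321, 0.0655]
tcp_rot: [0.253, 0.086, 0.963, -0.029]
ft_force: [-0.3, 0.1, -0.8]
grip_width: 0.0139
grip_force: 30.0
```

Request:
{"api": "move_arm", "payload": {"motion": "0 0 0 0;0 0 0 0;0 0 0 0;0 0 0 0;0 0 0 0;0 0 0 0;-0.64 -0.14 -0.18 0;-0.65 -0.14 -0.18 0;0 0 0 0;0 0 0 0", "fingers": 3}}

```text
t: 39.45
tool_pos: [0.5184, 0.2273, 0.0751]
tcp_rot: [0.253, 0.087, 0.963, -0.029]
ft_force: [0.3, 0.1, -0.3]
grip_width: 0.0302
grip_force: 0.0
```

```bash
python3 - <<'E'
from h import *
st(); print(tf(ctrl.get_obs()['tool_pos']))
v=cv2.cvtColor(ctrl.snapshot("scene"),cv2.COLOR_BGR2GRAY)
for y in range(204,254): print(y,"".join("%3d"%(v[y,x]//10) for x in range(362,404)))
# expected level scoop
for s in(-.02,):
    for l in((.03,.0265,0),(.03,-.0265,0),(-.03,.0265,.025),(-.03,-.0265,.025)): print(l,proj("scene",[*(C+(s+l[0])*d_+l[1]*n_),.012+l[2]]))
E
```

```text
39.45 [0.5184 0.2273 0.0751] x [-0.8573  0.1527 -0.4917] y [ 0.1817  0.9833 -0.0114] z [ 0.4817 -0.0991 -0.8707] j [-0.0817  0.2091 -0.7058  2.157   0.9086  0.7231 -0.0383] f [ 0.2955  0.1265 -0.3251] 0.030220721742645
(np.float64(-0.06844428119411415), np.float64(-9.97810403055927e-05))
204   8  9 10 10  9  9 10 10  8  6  7 10 14 12  8  5  5  6  6  6  8 11 14 14 10  6  4  8 15 19 18 18 18 18 18 18 18 18 18 18 19 19
205   8  9 10 10 10 10 10 11 10 11 14 16 17 15 10  6  5  6  6  6  7 10 12 13 10  8  6  9 15 19 19 19 18 18 19 19 19 19 19 19 19 18
206   7  8 10 11 11 11 11 11 13 17 19 19 20 17 11  7  6  6  6  6  7 10 11 11 11  9  7  9 15 19 20 19 19 18 18 18 18 18 18 18 18 18
207   7  8 10 11 11 11 11 13 17 20 20 21 21 19 13  7  6  6  6  6  8 10 11 11 11  9  8  9 14 19 20 19 18 18 18 18 18 18 18 18 18 18
208   7  8  9 10 11 11 12 16 19 21 21 21 21 19 14  8  6  6  6  7  9 11 11 11 11 10  8  8 12 18 20 19 18 18 18 18 18 18 18 18 18 19
209   7  8  9 10 11 11 13 18 20 21 21 21 21 19 14  8  7  7  9 10 11 11 11 11 11 10  8  8 10 16 20 19 19 18 18 19 19 19 19 19 19 19
210   7  8  9 12 13 12 13
[... 5202 characters left out ...]
 14 22 23 21
250  11 11 11 11 11 11 10  9  9 11 17 22 23 22 23 24 24 24 24 24 24 23 23 21 17 15 15 14 13 12 12 14 15 15 15 13 10  9 12 19 22 21
251  11 11 11 11 11 11 11 10  9 11 16 22 23 22 22 23 24 24 24 24 24 24 23 22 18 16 15 15 15 14 14 15 15 15 15 13 10  9 11 18 22 22
252  11 11 12 11 11 11 11 10  9 10 15 22 23 22 22 23 24 24 24 24 24 24 24 23 19 16 15 15 15 15 15 15 15 15 15 14 11  9 10 16 22 23
253  12 12 12 12 12 12 11 10  9  9 14 21 23 23 22 23 24 24 24 24 24 24 24 23 20 17 15 15 15 15 15 15 15 15 15 14 12  9 10 14 22 23
(0.03, 0.0265, 0) [392.3073 237.2807]
(0.03, -0.0265, 0) [370.3342 238.0337]
(-0.03, 0.0265, 0.025) [389.4016 211.7325]
(-0.03, -0.0265, 0.025) [367.8367 212.4286]
```

Request:
{"api": "move_arm", "payload": {"motion": "0 0 0 0;0 0 0 0;0 0 0 0;0 0 0 0;0 0 0 0;0 0 0 0", "fingers": 0.5}}

```text
t: 40.0
tool_pos: [0.5178, 0.2278, 0.0746]
tcp_rot: [0.252, 0.086, 0.963, -0.029]
ft_force: [0.1, 1.1, -0.7]
grip_width: 0.0139
grip_force: 29.9
```

```bash
python3 -c "
from h import *
st(); print(tf(ctrl.get_obs()['tool_pos']))"
```

```text
40.0 [0.5178 0.2278 0.0746] x [-0.8578  0.1515 -0.4911] y [ 0.1804  0.9835 -0.0117] z [ 0.4812 -0.0986 -0.871 ] j [-0.0825  0.2096 -0.7061  2.1575  0.9087  0.723  -0.0384] f [ 0.0639  1.0892 -0.7051] 0.013907397858445001
(np.float64(-0.06908232323465417), np.float64(0.0002543770169635336))
```

Request:
{"api": "move_arm", "payload": {"motion": "-0.35 0.005 0.197 0;-0.7 0.01 0.394 0;-0.7 0.01 0.394 0;-0.7 0.01 0.394 0;-0.7 0.01 0.394 0;-0.7 0.01 0.394 0;-0.7 0.01 0.394 0;-0.7 0.01 0.394 0;-0.7 0.01 0.394 0;-0.7 0.01 0.394 0;-0.35 0.005 0.197 0;0 0 0 0"}}

```text
t: 41.0
tool_pos: [0.5981, 0.2134, 0.0747]
tcp_rot: [0.252, 0.087, 0.963, -0.029]
ft_force: [0.8, -0.4, 0.4]
grip_width: 0.0137
grip_force: 29.9
```

```bash
python3 -c "
from h import *
st(); print(tf(ctrl.get_obs()['tool_pos']))"
```

```text
41.0 [0.5981 0.2134 0.0747] x [-0.8575  0.1528 -0.4913] y [ 0.182   0.9832 -0.0118] z [ 0.4812 -0.0995 -0.8709] j [-0.0356  0.3204 -0.6482  2.0265  0.9468  0.715   0.069 ] f [ 0.8197 -0.4064  0.4056] 0.013688902556025393
(np.float64(0.012537471462753825), np.float64(-0.0007851231883035961))
```

Request:
{"api": "move_arm", "payload": {"motion": "-0.09 0 0.05 0;-0.09 0 0.05 0;0 0 0 0"}}

```text
t: 41.25
tool_pos: [0.5989, 0.2135, 0.0747]
tcp_rot: [0.252, 0.086, 0.963, -0.029]
ft_force: [-1.1, -0.8, 1.7]
grip_width: 0.0138
grip_force: 29.9
```

Request:
{"api": "move_arm", "payload": {"motion": "-0.09 0 0.05 0;0 0 0 0;0.09 0 -0.05 0;-0.12 0 -0.22 0;-0.24 0 -0.44 0;-0.49 0 -0.87 0;-0.49 0 -0.87 0;-0.49 0 -0.87 0;-0.49 0 -0.87 0;-0.24 0 -0.44 0;-0.12 0 -0.22 0;0 0 0 0"}}

```text
t: 42.25
tool_pos: [0.5991, 0.2143, 0.1302]
tcp_rot: [0.253, 0.086, 0.963, -0.029]
ft_force: [0.1, 0.4, -1.5]
grip_width: 0.0137
grip_force: 29.9
```

```bash
sed -i 's/^tcp_s=.*/tcp_s=np.array([-.049,0,.0626])/' pour.py; cat > see.py <<'E'
from pour import *
o=ctrl.get_obs(); q=np.array(o["tcp_rot"]); Tn=R.from_quat(q[[1,2,3,0]]).as_matrix(); p0=np.array(o["tool_pos"])
print(o["tool_pos"],tf(p0),o["ft_force"])
v=cv2.cvtColor(ctrl.snapshot("scene"),cv2.COLOR_BGR2GRAY)
print([np.round(proj("scene",sc2w(Tn,p0,l)),1).tolist() for l in((.03,.0265,0),(.03,-.0265,0),(-.03,.0265,.025),(-.03,-.0265,.025),(.02,0,.008))])
for y in range(212,262): print(y,"".join("%3d"%(v[y,x]//10) for x in range(368,408)))
print(ctrl.spot_in("nugget0","scene"))
E
python3 see.py
```

```text
[0.59913856 0.21432683 0.13022735] (np.float64(0.013366435492563661), np.float64(0.000326737099877335)) [ 0.06720024  0.35176047 -1.51472906]
[[403.0, 250.3], [379.1, 251.2], [399.7, 222.2], [376.2, 223.0], [390.8, 244.9]]
212  21 21 21 21 21 21 21 21 21 18 14 12 10  8  4  2  2  3  4  5  6  6  6  6  4  4  3  3  8 15 19 20 20 20 20 20 20 20 20 20
213  21 21 21 21 21 21 21 21 21 18 14 12 11 10  6  3  2  3  4  5  6  6  6  6  4  4  4  3  8 15 19 20 20 20 20 20 20 20 20 20
214  21 21 21 21 21 21 21 21 21 19 15 12 11 10  8  5  3  3  4  5  6  6  6  6  7  9  9  8 10 16 19 20 20 20 20 20 20 21 21 21
215  21 21 21 21 21 21 21 21 21 20 17 13 11 11 10  7  5  4  5  6  6  6  6  8 11 15 16 15 16 19 20 21 21 21 21 21 21 21 21 21
216  20 21 21 21 21 21 21 21 21 21 19 15 12 11 10  8  6  5  5  6  6  6  6  7 12 18 20 19 19 20 21 21 21 21 21 21 21 21 21 21
217  19 21 21 21 21 21 21 21 21 21 19 15 12 11 11  9  6  5  6  6  6  6  7  8 11 18 20 20 20 20 21 21 21 20 20 20 20 20 20 20
218  17 20 21 21 21 21 21 21 21 21 18 14 12 11 11 10  7  6  6  6  6  7  7  8 10 16 20 20 19 20 20 20 20 20 20 20 20 20 20 20
21
[... 4723 characters left out ...]
  8  9 14 20 20 18 17 17
257  12 11 10  9  9 11 14 16 20 21 22 22 22 22 22 21 21 21 20 15 12 12 11 11 11 11 11 11 11 11 11  9  8  8 12 19 20 19 17 17
258  13 12 10  9  9 10 13 16 19 21 22 22 22 22 22 22 21 21 20 17 13 12 12 12 12 12 12 12 12 13 13 11 10 10 12 17 20 19 18 17
259  12 12 11  9  9 10 14 17 20 21 21 21 21 21 21 21 21 21 21 20 16 15 15 15 15 15 15 15 16 17 17 16 15 15 16 18 20 20 18 17
260  12 12 11 10  9 11 16 21 22 21 19 18 18 18 18 20 21 21 21 21 20 19 19 19 19 19 19 19 19 19 19 19 19 19 19 19 19 19 18 17
261  12 12 11 10  9 11 16 21 22 22 20 19 18 18 19 19 19 19 18 18 18 18 18 18 17 17 16 17 16 17 16 16 16 15 15 15 15 16 16 17
[{'position': [398.2, 246.1], 'confidence': 0.35}]
```

```bash
cat > all.py <<'E'
from pour import *
o=ctrl.get_obs(); q=np.array(o["tcp_rot"]); T=R.from_quat(q[[1,2,3,0]]).as_matrix(); p=np.array(o["tool_pos"])
pt=(.02,-.010,.002); sm=lambda u:(lambda c:c*c*c*(10-15*c+6*c*c))(np.clip(u,0,1))
ph=0.
def emit(name,poses):
    global T,p,ph
    rows=[]
    for P,w in poses:
        w=round(w,3); dl=np.round(T.T@(P-p)*100,2)+0.; rows.append("%g %g %g %g"%(*dl,w)); p=p+T@dl/100; T=T@R.from_rotvec([0,0,w]).as_matrix(); ph+=w
    print("##",name)
    for i in range(0,len(rows),12): print(";".join(rows[i:i+12]))
    print("end",np.round(p,4),"phi %.3f"%ph)
def line(a,b,n): a=np.array(a);b=np.array(b); return [(a+(b-a)*i/n,0.) for i in range(1,n+1)]
N=32; v=np.r_[np.linspace(0,1,11)[1:],np.ones(N-20),np.linspace(1,0,11)[:-1]]; s=np.cumsum(v)/v.sum()
p0=p.copy(); p1=tcp_for(.2,np.array([*cru,Fz(.2,pt)+.012]),pt); poses=[];pr=0
for k in s:
    f=.2*sm(k*1.2); w=round(f-pr,3); pr+=w
    poses.append((np.array([p0[0]+(p1[0]-p0[0])*sm(1.3*k),p0[1]+(p1[1]-p0[1])*k,p0[2]+(p1[2]-p0[2])*sm(k*1.6)]),w))
emit("transfer",poses)
f=ph; poses=[(tcp_for(f,np.array([*cru,Fz(f,pt)+z]),pt),0.) for z in(.009,.006,.003,.001,0)]
for w in [.03,.06,.09]+[.11]*16: f+=w; poses.append((tcp_for(f,np.array([*cru,Fz(f,pt)]),pt),w))
emit("pour",poses); print("clear",hclear(ph,p))
up=p+np.array([-.005,0,.09]); poses=line(p,up,4)
b=np.array([.472,-.02,.17]); n=18
for i in range(1,n+1):
    u=i/n; poses.append((up+(b-up)*np.array([u,u,sm(max(0,2*u-1))]),round(-ph/n,3) if i<n else -ph-round(-ph/n,3)*(n-1)))
emit("return",poses)
g=b.copy(); g[2]=.0632; emit("down",line(b,[g[0],g[1],.08],5)+line([g[0],g[1],.08],g,4))
print("released here: lift"); emit("lift",[(g-T[:,2]*.02*i,0.) for i in range(1,6)])
face=cru-.065*sd; off=.019*T[:,2]-.0095*T[:,0]; print("tip offset",off)
st_=np.array([*(face-.028*sd-off[:2]),.060]); hi=st_+[0,0,.10]
emit("to push",line(p,hi,8)+line(hi,st_,5))
e=st_+np.array([*((.028+.096+.003)*sd),0]); emit("push",line(st_,e,13))
E
python3 all.py
```

```text
## transfer
-0.03 -0.18 0.02 0;-0.05 -0.36 0.03 0;-0.08 -0.53 0.05 0;-0.1 -0.72 0.06 0;-0.11 -0.9 0.05 0.001;-0.1 -1.09 0.02 0.001;-0.06 -1.29 -0.06 0.003;0.02 -1.5 -0.16 0.005;0.13 -1.71 -0.33 0.008;0.27 -1.96 -0.53 0.011;0.39 -1.99 -0.66 0.015;0.48 -2.03 -0.75 0.017
0.52 -2.06 -0.78 0.018;0.52 -2.08 -0.76 0.019;0.48 -2.07 -0.69 0.02;0.39 -2.06 -0.56 0.019;0.25 -2.02 -0.41 0.017;0.09 -1.97 -0.25 0.015;-0.11 -1.9 -0.1 0.012;-0.3 -1.83 0.01 0.009;-0.48 -1.75 0.1 0.006;-0.59 -1.71 0.16 0.003;-0.62 -1.69 0.18 0.001;-0.56 -1.53 0.17 -0
-0.5 -1.36 0.14 -0;-0.44 -1.18 0.13 -0;-0.37 -1.02 0.1 -0;-0.32 -0.85 0.09 -0;-0.25 -0.67 0.08 -0;-0.18 -0.51 0.05 -0;-0.13 -0.34 0.04 -0;-0.06 -0.17 0.01 -0
end [ 0.4738 -0.2033  0.1601] phi 0.200
## pour
0.14 -0.03 0.27 0;0.15 -0.02 0.26 0;0.14 -0.03 0.26 0;0.1 -0.01 0.17 0;0.05 -0.01 0.09 0;-0.04 0.09 -0.01 0.03;-0.06 0.18 -0.03 0.06;-0.1 0.28 -0.03 0.09;-0.12 0.33 -0.02 0.11;-0.11 0.33 0 0.11;-0.09 0.32 0.02 0.11;-0.1 0.32 0.03 0.11
-0.08 0.31 0.05 0.11;-0.09 0.3 0.07 0.11;-0.08 0.28 0.08 0.11;-0.1 0.32 0.02 0.11;-0.12 0.36 -0.06 0.11;-0.11 0.36 -0.05 
[... 945 characters left out ...]
lift
0 0 -2 0;0 0 -2 0;0 0 -2 0;0 0 -2 0;0 0 -2 0
end [ 0.4239 -0.0101  0.1503] phi 0.000
tip offset [ 0.01728437 -0.00332902 -0.01189193]
## to push
-0.54 -2.83 0.21 0;-0.54 -2.82 0.2 0;-0.54 -2.83 0.21 0;-0.55 -2.82 0.2 0;-0.54 -2.83 0.21 0;-0.54 -2.82 0.21 0;-0.54 -2.83 0.2 0;-0.54 -2.82 0.21 0;0.98 0.02 1.74 0;0.98 0.03 1.74 0;0.98 0.02 1.75 0;0.98 0.03 1.74 0
0.98 0.02 1.74 0
end [ 0.4281 -0.2406  0.06  ] phi 0.000
## push
-0.8 0.32 0.45 0;-0.81 0.32 0.45 0;-0.81 0.32 0.45 0;-0.8 0.32 0.45 0;-0.81 0.31 0.45 0;-0.81 0.32 0.45 0;-0.8 0.32 0.45 0;-0.81 0.32 0.45 0;-0.81 0.32 0.45 0;-0.8 0.32 0.45 0;-0.81 0.31 0.45 0;-0.81 0.32 0.45 0
-0.8 0.32 0.45 0
end [ 0.5536 -0.2216  0.06  ] phi 0.000
```

Request:
{"api": "move_arm", "payload": {"motion": "-0.03 -0.18 0.02 0;-0.05 -0.36 0.03 0;-0.08 -0.53 0.05 0;-0.1 -0.72 0.06 0;-0.11 -0.9 0.05 0.001;-0.1 -1.09 0.02 0.001;-0.06 -1.29 -0.06 0.003;0.02 -1.5 -0.16 0.005;0.13 -1.71 -0.33 0.008;0.27 -1.96 -0.53 0.011;0.39 -1.99 -0.66 0.015;0.48 -2.03 -0.75 0.017"}}

```text
t: 43.35
tool_pos: [0.5535, 0.0761, 0.1464]
tcp_rot: [0.253, 0.117, 0.96, -0.021]
ft_force: [-1.5, 0.3, -1.7]
grip_width: 0.014
grip_force: 29.9
```

Request:
{"api": "move_arm", "payload": {"motion": "0.52 -2.06 -0.78 0.018;0.52 -2.08 -0.76 0.019;0.48 -2.07 -0.69 0.02;0.39 -2.06 -0.56 0.019;0.25 -2.02 -0.41 0.017;0.09 -1.97 -0.25 0.015;-0.11 -1.9 -0.1 0.012;-0.3 -1.83 0.01 0.009;-0.48 -1.75 0.1 0.006;-0.59 -1.71 0.16 0.003;-0.62 -1.69 0.18 0.001;-0.56 -1.53 0.17 0"}}

```text
t: 44.35
tool_pos: [0.4733, -0.1399, 0.1605]
tcp_rot: [0.254, 0.183, 0.95, -0.004]
ft_force: [0.2, 0.2, -1.3]
grip_width: 0.0137
grip_force: 29.9
```

Request:
{"api": "move_arm", "payload": {"motion": "-0.5 -1.36 0.14 0;-0.44 -1.18 0.13 0;-0.37 -1.02 0.1 0;-0.32 -0.85 0.09 0;-0.25 -0.67 0.08 0;-0.18 -0.51 0.05 0;-0.13 -0.34 0.04 0;-0.06 -0.17 0 0;0 0 0 0"}}

```text
t: 45.1
tool_pos: [0.4738, -0.2035, 0.1605]
tcp_rot: [0.254, 0.182, 0.95, -0.004]
ft_force: [0.3, 0.7, -0.5]
grip_width: 0.0139
grip_force: 29.9
```

```bash
python3 - <<'E'
from pour import *
st(); o=ctrl.get_obs(); q=np.array(o["tcp_rot"]); print(R.from_matrix(Rg.T@R.from_quat(q[[1,2,3,0]]).as_matrix()).as_rotvec())
ctrl.snapshot("scene"); print(ctrl.spot_in("nugget0","scene")); ctrl.snapshot("side"); print(ctrl.spot_in("nugget0","side"))
E
```

```text
45.1 [ 0.4738 -0.2035  0.1605] x [-0.8044  0.3446 -0.4839] y [0.3482 0.9335 0.0859] z [ 0.4813 -0.0993 -0.8709] j [ 0.3093 -0.1853  0.0623  2.2936 -0.1423  0.53    1.6694] f [ 0.3413  0.6643 -0.5007] 0.013856040417722947
[-0.0007  0.0003  0.2013]
[]
[]
```

Now I'll pour, then check the crucible from the wrist on the way up, using the same viewing pose as before.

Request:
{"api": "move_arm", "payload": {"motion": "0.14 -0.03 0.27 0;0.15 -0.02 0.26 0;0.14 -0.03 0.26 0;0.1 0 0.17 0;0.05 0 0.09 0;-0.04 0.09 0 0.03;-0.06 0.18 -0.03 0.06;-0.1 0.28 -0.03 0.09;-0.12 0.33 -0.02 0.11;-0.11 0.33 0 0.11;-0.09 0.32 0.02 0.11;-0.1 0.32 0.03 0.11"}}

```text
t: 46.3
tool_pos: [0.4882, -0.1912, 0.1552]
tcp_rot: [0.243, 0.465, 0.848, 0.075]
ft_force: [0.0, 0.1, -1.3]
grip_width: 0.014
grip_force: 29.9
```

Request:
{"api": "move_arm", "payload": {"motion": "-0.08 0.31 0.05 0.11;-0.09 0.3 0.07 0.11;-0.08 0.28 0.08 0.11;-0.1 0.32 0.02 0.11;-0.12 0.36 -0.06 0.11;-0.11 0.36 -0.05 0.11;-0.11 0.35 -0.04 0.11;-0.1 0.35 -0.03 0.11;-0.11 0.34 -0.03 0.11;-0.1 0.34 0 0.11;-0.11 0.33 0 0.11;-0.11 0.33 0 0.11"}}

```text
t: 47.3
tool_pos: [0.5199, -0.2036, 0.1739]
tcp_rot: [0.146, 0.887, 0.384, 0.208]
ft_force: [-0.0, -0.1, -1.9]
grip_width: 0.0139
grip_force: 29.9
```

Request:
{"api": "move_arm", "payload": {"motion": "0 0 0 0;0 0 0 0;0 0 0 0;0.5 0.87 -2.02 0;0.49 0.86 -2.02 0;0.5 0.87 -2.02 0;0.49 0.87 -2.02 0;-2.56 1.24 -0.6 0;-2.56 1.24 -0.6 0;-2.56 1.24 -0.6 0;-2.56 1.24 -0.6 0"}}

```text
t: 48.22
tool_pos: [0.4704, -0.3111, 0.2799]
tcp_rot: [0.147, 0.886, 0.388, 0.207]
ft_force: [-0.7, -0.6, -1.1]
grip_width: 0.0136
grip_force: 29.9
```

```bash
cat > see2.py <<'E'
from pour import *
st(); P=ctrl.camera_params("wrist"); im=ctrl.snapshot("wrist"); cv2.imwrite("pics/w20.png",im); v=cv2.cvtColor(im,cv2.COLOR_BGR2HSV)[...,2]
for k in ctrl.spot_in("nugget0","wrist"): print(np.round(k["position"]),round(k["confidence"],2),atz("wrist",k["position"],.045,P)[:2])
c=proj("wrist",[.5373,-.23,.045],P).round().astype(int); print(c)
for y in range(c[1]-36,c[1]+36,2): print(y,"".join("%3d"%(int(v[y:y+2,x:x+2].mean())//10) for x in range(c[0]-40,c[0]+40,2)))
im=ctrl.snapshot("scene"); a=cv2.imread("pics/scene12.png"); d=cv2.absdiff(im,a).max(2); m=(d>40).astype(np.uint8); m[:, :150]=0; m[:200]=0
n,l,s,ce=cv2.connectedComponentsWithStats(m)
print([(s[i].tolist(),ce[i].round().tolist()) for i in range(1,n) if s[i,4]>5])
E
sed 's/^poses=line(p,up,4).*//' all.py >/dev/null; cat > ret.py <<'E'
import io,contextlib
from pour import *
o=ctrl.get_obs(); q=np.array(o["tcp_rot"]); T=R.from_quat(q[[1,2,3,0]]).as_matrix(); p=np.array(o["tool_pos"])
ph=R.from_matrix(Rg.T@T).as_rotvec()[2]; b=np.array([.472,-.02,.17]); n=18; p0=p.copy(); sm=lambda u:(lambda c:c*c*c*(10-15*c+6*c*c))(np.clip(u,0,1))
w=round(-ph/n,3); seq([(p0+(b-p0)*np.array([u/n,u/n,sm(max(0,2*u/n-1))]),w) for u in range(1,n+1)],T,p0)
E
python3 see2.py; python3 ret.py
```

```text
48.2167 [ 0.4704 -0.3111  0.2799] x [0.6121 0.7491 0.2533] y [ 0.6272 -0.655   0.4214] z [ 0.4816 -0.0991 -0.8708] j [ 0.6322 -0.1604  0.0015  2.0146 -0.2809  0.8333  0.0312] f [-0.6926 -0.6294 -1.1281] 0.013643465298269215
[198. 164.] 0.71 [ 0.5384 -0.2594]
[162. 159.] 0.46 [ 0.5142 -0.2289]
[173. 151.] 0.3 [ 0.528  -0.2308]
[178 145]
109  22 21 21 20 18 17 19 21 22 21 21 19 16 14 11  9 10 10 10 10 10 10 11 11 11 11 11 11 11 11 12 13 14 14 11  8  6  7  8  8
111  22 22 21 19 17 20 21 21 21 20 17 12 10  9 10 10 10 10 10 10 10 10 11 11 11 11 11 11 11 11 11 11 12 14 14 13  8  6  7  8
113  22 21 20 18 20 22 22 21 20 16 11  9 10 10 10 10 10 10 10 10 10 11 11 11 11 11 11 11 11 11 11 11 12 12 13 15 14  8  6  7
115  22 20 18 19 21 22 21 19 15 11 10 10 10 10 10 10 10 10 10 10 11 11 11 11 11 11 11 11 11 11 12 12 12 12 12 13 15 14  8  6
117  21 19 17 21 22 22 19 14 10 10 10 10 10 10 10 10 10 10 10 11 11 11 11 11 11 11 11 11 12 12 12 12 12 12 12 12 13 15 14  8
119  18 17 20 22 22 21 15 10 10 10 10 10 10 10 10 11 11 12 13 13 14 12 11 11 11 11 11 12 12 12 12 12 12 12 12 12 12 13 15 13
121  17 17 2
[... 3569 characters left out ...]
4 24 24 24 24 24 24 24 24 24 24 24 24 23 21
179   9  9  9  9  9 10  9  9 11 19 24 25 24 21 19 18 19 21 22 23 23 23 24 24 24 24 24 24 24 24 24 24 24 24 24 24 23 23 21 17
[([387, 245, 6, 5, 20], [390.0, 247.0]), ([383, 246, 3, 3, 8], [384.0, 247.0])]
1.22 -1.06 -0.16 -0.119;1.33 -0.91 -0.16 -0.119;1.44 -0.75 -0.16 -0.119;1.51 -0.57 -0.15 -0.119;1.57 -0.39 -0.16 -0.119;1.6 -0.19 -0.16 -0.119;1.62 -0.01 -0.16 -0.119;1.61 0.19 -0.16 -0.119;1.57 0.37 -0.16 -0.119;1.55 0.51 -0.05 -0.119;1.65 0.46 0.46 -0.119;1.84 0.38 1.12 -0.119
2 0.42 1.63 -0.119;2.03 0.59 1.81 -0.119;1.85 0.88 1.63 -0.119;1.47 1.18 1.11 -0.119;0.94 1.43 0.46 -0.119;0.49 1.55 -0.05 -0.119
end [ 0.47195342 -0.02003638  0.17002532]
```

Request:
{"api": "move_arm", "payload": {"motion": "1.22 -1.06 -0.16 -0.119;1.33 -0.91 -0.16 -0.119;1.44 -0.75 -0.16 -0.119;1.51 -0.57 -0.15 -0.119;1.57 -0.39 -0.16 -0.119;1.6 -0.19 -0.16 -0.119;1.62 0 -0.16 -0.119;1.61 0.19 -0.16 -0.119;1.57 0.37 -0.16 -0.119;1.55 0.51 -0.05 -0.119;1.65 0.46 0.46 -0.119;1.84 0.38 1.12 -0.119"}}

```text
t: 49.37
tool_pos: [0.473, -0.1134, 0.2582]
tcp_rot: [0.248, 0.412, 0.875, 0.06]
ft_force: [0.4, 0.9, -0.9]
grip_width: 0.0136
grip_force: 29.9
```

Request:
{"api": "move_arm", "payload": {"motion": "2 0.42 1.63 -0.119;2.03 0.59 1.81 -0.119;1.85 0.88 1.63 -0.119;1.47 1.18 1.11 -0.119;0.94 1.43 0.46 -0.119;0.49 1.55 0 -0.119;0 0 0 0;0.88 0.02 1.57 0;0.88 0.02 1.57 0;0.88 0.02 1.57 0;0.88 0.02 1.57 0;0.88 0.02 1.57 0"}}

```text
t: 50.37
tool_pos: [0.4736, -0.0168, 0.1123]
tcp_rot: [0.253, 0.083, 0.964, -0.03]
ft_force: [-0.9, 0.1, -0.6]
grip_width: 0.014
grip_force: 29.9
```

Request:
{"api": "move_arm", "payload": {"motion": "0.2 0 0.36 0;0.2 0 0.36 0;0 0 0 0;0 0 0 0"}}

```text
t: 50.7
tool_pos: [0.4738, -0.0195, 0.1049]
tcp_rot: [0.253, 0.086, 0.963, -0.031]
ft_force: [-0.2, -0.7, -1.2]
grip_width: 0.0138
grip_force: 29.9
```

```bash
python3 - <<'E'
from pour import *
st(); o=ctrl.get_obs(); q=np.array(o["tcp_rot"]); T=R.from_quat(q[[1,2,3,0]]).as_matrix(); p0=np.array(o["tool_pos"]); print(R.from_matrix(Rg.T@T).as_rotvec())
g=p0.copy(); g[2]=.0632; seq([(p0+(g-p0)*i/3,0) for i in(1,2,3)],T,p0)
l=g-.1*T[:,2]; face=cru-.065*sd; off=.019*T[:,2]-.0095*T[:,0]
s_=np.array([*(face-.028*sd-off[:2]),.060]); hi=s_+[0,0,.10]
print("topush"); seq([(l+(hi-l)*i/8,0) for i in range(1,9)]+[(hi+(s_-hi)*i/5,0) for i in range(1,6)],T,l); print("sd",T.T@np.array([*sd,0]))
E
```

```text
50.7 [ 0.4738 -0.0195  0.1049] x [-0.8575  0.1491 -0.4925] y [ 0.1806  0.9834 -0.0167] z [ 0.4818 -0.1032 -0.8702] j [ 0.814  -0.2255 -0.9076  2.3976 -0.0355  0.393   1.2973] f [-0.25   -0.6613 -1.248 ] 0.013834866952030313
[ 0.003  -0.0011 -0.0018]
0.68 0.02 1.21 0;0.69 0.03 1.21 0;0.68 0.02 1.21 0
end [ 0.4739 -0.0195  0.0632]
topush
-0.52 -2.84 0.21 0;-0.51 -2.84 0.2 0;-0.52 -2.84 0.21 0;-0.52 -2.84 0.21 0;-0.52 -2.84 0.2 0;-0.51 -2.84 0.21 0;-0.52 -2.85 0.21 0;-0.52 -2.84 0.2 0;0.99 0.04 1.74 0;0.98 0.03 1.74 0;0.99 0.03 1.74 0;0.98 0.04 1.74 0
0.99 0.03 1.75 0
end [ 0.428  -0.2405  0.0599]
sd [-0.8256  0.3255  0.461 ]
```

Request:
{"api": "move_arm", "payload": {"motion": "-0.49 2.75 0.23 0;-0.49 2.75 0.23 0;-0.49 2.75 0.23 0;-0.49 2.75 0.23 0;0.41 0.01 0.73 0;0.41 0.01 0.73 0;0.41 0.01 0.73 0;0.41 0.01 0.73 0;0.41 0.01 0.72 0;0 0 0 0;0 0 0 0"}}

```text
t: 51.62
tool_pos: [0.5068, 0.0727, 0.0609]
tcp_rot: [0.249, 0.082, 0.965, -0.03]
ft_force: [0.6, 0.4, -0.9]
grip_width: 0.014
grip_force: 30.0
```

```bash
python3 - <<'E'
from pour import *
st(); o=ctrl.get_obs(); q=np.array(o["tcp_rot"]); T=R.from_quat(q[[1,2,3,0]]).as_matrix(); p0=np.array(o["tool_pos"]); print(R.from_matrix(Rg.T@T).as_rotvec())
l=p0-.1*T[:,2]; face=cru-.065*sd; off=.019*T[:,2]-.0095*T[:,0]
s_=np.array([*(face-.022*sd-off[:2]),.062]); hi=s_+[0,0,.085]
print("l",l,"hi",hi); seq([(l+(hi-l)*i/10,0) for i in range(1,11)],T,l); print("down rows"); seq([(hi+(s_-hi)*i/5,0) for i in range(1,6)],T,hi)
print("sd",T.T@np.array([*sd,0]),"up",T.T@[0,0,1])
E
```

```text
51.6167 [0.5068 0.0727 0.0609] x [-0.8625  0.1432 -0.4853] y [ 0.1734  0.9847 -0.0176] z [ 0.4754 -0.0994 -0.8742] j [ 0.7895  0.1385 -1.2282  2.3228  0.9304  0.525   0.2264] f [ 0.6025  0.3906 -0.8919] 0.013974840243580615
[ 0.0003  0.0069 -0.0086]
l [0.4592 0.0827 0.1483] hi [ 0.4341 -0.2398  0.147 ]
-0.24 -3.22 0.21 0;-0.24 -3.22 0.21 0;-0.23 -3.21 0.22 0;-0.24 -3.22 0.21 0;-0.24 -3.22 0.21 0;-0.24 -3.22 0.21 0;-0.24 -3.22 0.22 0;-0.23 -3.22 0.21 0;-0.24 -3.21 0.21 0;-0.24 -3.22 0.21 0
end [ 0.434  -0.2397  0.147 ]
down rows
0.83 0.03 1.49 0;0.82 0.03 1.48 0;0.83 0.03 1.49 0;0.82 0.03 1.48 0;0.83 0.03 1.49 0
end [ 0.434  -0.2397  0.062 ]
sd [-0.8315  0.3186  0.4552] up [-0.4853 -0.0176 -0.8742]
```

Request:
{"api": "move_arm", "payload": {"motion": "0 0 0 0;0 0 0 0;0 0 0 0;0 0 0 0;0 0 0 0;-0.49 -0.02 -0.87 0;-0.97 -0.03 -1.75 0;-0.97 -0.03 -1.75 0;-0.97 -0.03 -1.75 0;-0.97 -0.03 -1.75 0;-0.97 -0.03 -1.75 0", "fingers": 4}}

```text
t: 52.53
tool_pos: [0.5063, 0.0701, 0.1641]
tcp_rot: [0.248, 0.084, 0.964, -0.032]
ft_force: [1.1, 0.0, -0.3]
grip_width: 0.0399
grip_force: 0.0
```

Request:
{"api": "move_arm", "payload": {"motion": "0.11 -3.51 0.15 0;0.11 -3.51 0.15 0;0.11 -3.51 0.15 0;0.11 -3.51 0.15 0;0.11 -3.51 0.15 0;0.11 -3.51 0.15 0;0.11 -3.51 0.15 0;0.11 -3.51 0.15 0;0.11 -3.51 0.15 0;0 0 0 0;0 0 0 0", "fingers": 0}}

```text
t: 53.45
tool_pos: [0.4474, -0.242, 0.1521]
tcp_rot: [0.248, 0.086, 0.965, -0.032]
ft_force: [-0.3, 1.6, 0.4]
grip_width: 0.0004
grip_force: 0.0
```

```bash
cat > pp.py <<'E'
from pour import *
st(); o=ctrl.get_obs(); q=np.array(o["tcp_rot"]); T=R.from_quat(q[[1,2,3,0]]).as_matrix(); p0=np.array(o["tool_pos"])
face=cru-.065*sd; off=.019*T[:,2]-.0095*T[:,0]
s_=np.array([*(face-.015*sd-off[:2]),.062]); print("goal",s_,"tip now (slide)",slide(p0+off)); seq([(p0+(s_-p0)*i/8,0) for i in range(1,9)],T,p0)
print("sd",T.T@np.array([*sd,0]),"sn",T.T@np.array([*sn,0]),"up",T.T@[0,0,1])
E
python3 pp.py; python3 - <<'E'
from h import *
for c in("scene","side"):
    ctrl.snapshot(c); print(c,[(np.round(k["position"]).tolist(),round(k["confidence"],2)) for n in("scoop",) for k in ctrl.spot_in(n,c)],proj(c,[.555,.0645,.0]),proj(c,[.507,.0727,.06]))
E
```

```text
53.45 [ 0.4474 -0.242   0.1521] x [-0.8626  0.1497 -0.4831] y [ 0.1814  0.9832 -0.0191] z [ 0.4722 -0.1041 -0.8753] j [ 0.6426 -0.1629 -0.1282  2.2924 -0.3146  0.5457  2.1354] f [-0.3466  1.5802  0.4349] 0.0004021058237932626
goal [ 0.441  -0.2386  0.062 ] tip now (slide) [-0.1203 -0.0044  0.14  ]
0.62 0.05 0.94 0;0.62 0.05 0.95 0;0.62 0.05 0.94 0;0.61 0.05 0.94 0;0.62 0.05 0.95 0;0.62 0.05 0.94 0;0.62 0.05 0.94 0;0.62 0.05 0.95 0
end [ 0.441  -0.2385  0.062 ]
sd [-0.8306  0.3263  0.4513] sn [ 0.277   0.9451 -0.1735] up [-0.4831 -0.0191 -0.8753]
scene [([222.0, 185.0], 0.78), ([364.0, 134.0], 0.74), ([299.0, 178.0], 0.7), ([313.0, 231.0], 0.63)] [316.18645902 237.94144983] [315.60937389 206.3898322 ]
side [([340.0, 208.0], 0.97), ([326.0, 258.0], 0.94), ([252.0, 233.0], 0.91), ([371.0, 349.0], 0.75)] [244.63067444 242.74783308] [260.88203131 229.61637808]
```

Request:
{"api": "move_arm", "payload": {"motion": "0.62 0.05 0.94 0;0.62 0.05 0.95 0;0.62 0.05 0.94 0;0.62 0.05 0.94 0;0.62 0.05 0.95 0;0.62 0.05 0.94 0;0.62 0.05 0.94 0;0.62 0.05 0.95 0;0 0 0 0;0 0 0 0"}}

```text
t: 54.48
tool_pos: [0.4416, -0.236, 0.0619]
tcp_rot: [0.247, 0.083, 0.965, -0.031]
ft_force: [0.2, 0.1, -0.3]
grip_width: 0.0003
grip_force: 0.0
```

```bash
cat > pq.py <<'E'
from pour import *
st(); o=ctrl.get_obs(); q=np.array(o["tcp_rot"]); T=R.from_quat(q[[1,2,3,0]]).as_matrix(); p0=np.array(o["tool_pos"])
off=.019*T[:,2]-.0095*T[:,0]; t=slide(p0+off); print("tip slide",t)
dx=-.015+.004-t[0]; e=p0+np.array([*(dx*sd-t[1]*sn),.05-t[2]]); print("push by",dx,"to",e)
n=max(1,int(np.ceil(dx/.010))); seq([(p0+(e-p0)*i/n,0) for i in range(1,n+1)],T,p0)
E
python3 pq.py
```

```text
54.4833 [ 0.4416 -0.236   0.0619] x [-0.8637  0.1453 -0.4826] y [ 0.1764  0.9841 -0.0193] z [ 0.4721 -0.1018 -0.8756] j [ 0.6433 -0.0156 -0.1439  2.3927 -0.4724  0.3096  2.3156] f [ 0.1744  0.0839 -0.2634] 0.0002933285631756383
tip slide [-0.1251  0.0025  0.0498]
push by 0.11406086225521787 to [ 0.5547 -0.2215  0.0621]
-0.8 0.29 0.43 0;-0.8 0.28 0.43 0;-0.79 0.29 0.43 0;-0.8 0.28 0.44 0;-0.8 0.29 0.43 0;-0.8 0.28 0.43 0;-0.79 0.29 0.43 0;-0.8 0.28 0.43 0;-0.8 0.29 0.43 0;-0.8 0.29 0.43 0;-0.79 0.28 0.44 0;-0.8 0.29 0.43 0
end [ 0.5547 -0.2214  0.062 ]
```

Request:
{"api": "move_arm", "payload": {"motion": "-0.8 0.29 0.43 0;-0.8 0.28 0.43 0;-0.79 0.29 0.43 0;-0.8 0.28 0.44 0;-0.8 0.29 0.43 0;-0.8 0.28 0.43 0;-0.79 0.29 0.43 0;-0.8 0.28 0.43 0;-0.8 0.29 0.43 0;-0.8 0.29 0.43 0;-0.79 0.28 0.44 0;-0.8 0.29 0.43 0"}}

```text
t: 55.48
tool_pos: [0.5475, -0.2227, 0.0594]
tcp_rot: [0.241, 0.085, 0.966, -0.031]
ft_force: [-102.7, 5.3, 73.5]
grip_width: 0.0007
grip_force: 49.9
```

Request:
{"api": "move_arm", "payload": {"motion": "0 0 0 0;0 0 0 0;-0.17 0.06 0.09 0;-0.17 0.06 0.09 0;0 0 0 0;0 0 0 0"}}

```text
t: 55.98
tool_pos: [0.5473, -0.2231, 0.0577]
tcp_rot: [0.238, 0.087, 0.967, -0.031]
ft_force: [-69.7, 4.8, 44.4]
grip_width: 0.0006
grip_force: 34.1
```

```bash
python3 pq.py
```

```text
55.9833 [ 0.5473 -0.2231  0.0577] x [-0.8715  0.1527 -0.4661] y [ 0.1824  0.9831 -0.0188] z [ 0.4553 -0.1014 -0.8845] j [ 0.4626  0.1598 -0.1216  2.2034 -0.1366  0.3005  1.86  ] f [-69.7204   4.7653  44.4203] 0.0006057454455190838
tip slide [-0.0189 -0.0006  0.0453]
push by 0.007876443141206405 to [ 0.555  -0.2214  0.0624]
-0.86 0.3 -0.08 0
end [ 0.555  -0.2214  0.0623]
```

Request:
{"api": "move_arm", "payload": {"motion": "0.4 -0.15 -0.22 0;0.4 -0.15 -0.22 0;0.8 -0.3 -0.44 0;0.8 -0.3 -0.44 0;0.8 -0.3 -0.44 0;0.8 -0.3 -0.44 0;-0.47 0 -0.88 0;-0.94 0 -1.76 0;-0.94 0 -1.76 0;-0.47 0 -0.88 0;0 0 0 0;0 0 0 0"}}

```text
t: 56.98
tool_pos: [0.5111, -0.2273, 0.1232]
tcp_rot: [0.249, 0.084, 0.964, -0.032]
ft_force: [-0.5, -0.0, -0.5]
grip_width: 0.0004
grip_force: 0.0
```

```bash
python3 - <<'E'
from pour import *
st(); c2=cru+.096*sd
for c in("scene","side"):
    ctrl.snapshot(c)
    print(c,"expect home",proj(c,[*c2,.06]),"start",proj(c,[*cru,.06]),[(np.round(k["position"]).tolist(),round(k["confidence"],2)) for n in("crucible_rim","push_plate","nugget0") for k in ctrl.spot_in(n,c)[:2]])
E
```

```text
56.9833 [ 0.5111 -0.2273  0.1232] x [-0.8625  0.1451 -0.4849] y [ 0.1771  0.984  -0.0206] z [ 0.4741 -0.1037 -0.8743] j [ 0.5532 -0.0161 -0.1583  2.2314 -0.2129  0.4348  1.9632] f [-0.5201 -0.0089 -0.5127] 0.0003543213786725603
scene expect home [199.2075 268.2631] start [189.7961 235.9594] [([203.0, 290.0], 0.62), ([317.0, 231.0], 0.6), ([202.0, 292.0], 0.93), ([107.0, 226.0], 0.46), ([334.0, 321.0], 0.5)]
side expect home [256.6861 165.1021] start [288.1956 167.9487] [([272.0, 173.0], 0.6), ([269.0, 174.0], 0.91), ([219.0, 213.0], 0.56)]
```

The carriage has moved under the heater and the tool is clear, so I'm handing in the job.

```bash
python3 -c "
from bench import ctrl
print(ctrl.job_done())"
```

```text
the job is handed in; nothing more can be done
None
```

I handed the job in at about 57 s, but no verdict came back: all three nuggets showed in the crucible before the push, the scoop was set down on open bench, and the carriage was pushed onto its stop with a wrist-force peak near 125 N, so the 120 N limit may have been passed.

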